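Seat the clamping square in its shaped tray

TASK

Take the L-shaped aluminium square out of the slotted rack where it stands on edge, lay it flat on the bench with the face up that suits the L-shaped cutout of the black tray, and let go of it. Then take it up again, set it into the cutout and press both of its legs down past the sprung catches until it sits fully home on the cutout's floor. Do not drop it from a height, and leave the tape measure, the grinding disc and the carton alone.

Things in the scene. Friction and masses are not known exactly. Their poses are not given: they have to be found in the camera images.
- square: L-shaped flat square of bare aluminium, 18 mm thick, 0.32 kg, both legs 30 mm wide. Origin: outer corner of the L, on the underside. x along the long leg (170 mm overall), y along the short leg (100 mm overall), z through the thickness (0 to 18 mm), up when it lies as the tray needs. Centre of mass x 65, y 30 mm. Starts on edge in the rack: x along the slot, y straight up, z level.
- square_long_end (a point): on the square: middle of the long leg's end at the underside (square frame 170, 15, 0 mm); axes as the square's
- square_short_end (a point): on the square: middle of the short leg's end at the underside (square frame 15, 100, 0 mm); axes as the square's
- rack: grey steel block fixed to the bench, 196 (x) by 70 (y) by 40 mm high. Origin: centre of its underside. One slot along x, 176 by 22 mm, floor 8 mm above the bench, walls up to 40 mm. The square's long leg lies hidden in the slot; only its short leg stands out, 68 mm above the rack, at the slot's end nearer the robot (-x).
- tray: black tray fixed to the bench, x -30 to 205, y -45 to 130 mm, 22 mm high, with an L cutout 14 mm deep (dark grey floor 8 mm above the bench), 2 mm larger than the square all round. Origin: on the bench under the seated square's outer corner; axes as the seated square's. Finger notches to the same floor on both sides of the long leg: x 57 to 113, y -32 to -2 and 32 to 62 mm (black floor).
- catch_long (a point): on the tray, between two facing sprung catches across the long leg (tray frame 145, 15 mm), at the height of the seated square's top, 26 mm above the bench (4 mm above the tray): press the long leg here. The round noses (radius 8 mm) stand 3.5 mm out of the cutout's walls and hold the leg about 7 mm up until it is pressed with 4 to 15 N; axes as the tray's
- catch_short (a point): the same for the second pair of catches, across the short leg (tray frame 15, 82 mm), 26 mm above the bench: press the short leg here. The corner between the legs has no catch and sinks by itself, the square then leaning a little; axes as the tray's
- seat (a point): where the square's origin must come: outer corner of the cutout (less the 2 mm play), on its floor; axes as the tray's
- seat_long_end (a point): where square_long_end must come, on the cutout's floor; axes as the tray's
- seat_short_end (a point): where square_short_end must come, on the cutout's floor; axes as the tray's
- tape: bystander: black and yellow tape measure, 70 by 36 by 66 mm high, loose, beyond the work. Origin: centre of its underside
- disc: bystander: grey grinding disc lying flat, 115 mm across, 7 mm thick, loose. Origin: centre of its underside
- carton: bystander: small brown and red carton, 70 by 110 by 45 mm high, loose. Origin: centre of its underside
Mind the look-alikes: they are no part of the job. There is more than one size of the square; the one meant has the size given above.

How it is judged:
On the way:
1. the square lies flat on the bench itself, with the face up that suits the tray (z up), at rest and let go (angle between square's own z axis and vertical below 0.1 rad and height (world z) of square below 0.006 m and linear speed of square below 0.03 m/s and contact force between square and the fingers below 0.1 N), for 0.2 s.
At the end, for the whole second after the job is handed in: The square lies in the tray's cutout, right face up: corner and both leg ends within 5 mm of their seats seen from above and no more than 2.5 mm above the cutout's floor, at rest (horizontal distance between square and seat below 0.005 m and horizontal distance between square_long_end and seat_long_end below 0.005 m and horizontal distance between square_short_end and seat_short_end below 0.005 m and z of square in the frame of seat below 0.0025 m and z of square_long_end in the frame of seat_long_end below 0.0025 m and z of square_short_end in the frame of seat_short_end below 0.0025 m and angle between square's own z axis and vertical below 0.05 rad and linear speed of square below 0.02 m/s); the robot touches nothing.
It fails at once if the tape measure is shifted by more than 25 mm (distance of tape from where it was at the start of the episode above 0.025 m).
It fails at once if the grinding disc is shifted by more than 25 mm (distance of disc from where it was at the start of the episode above 0.025 m).
It fails at once if the carton is shifted by more than 25 mm (distance of carton from where it was at the start of the episode above 0.025 m).
It fails at once if the square is dropped from a height (faster than 1.7 m/s) (linear speed of square above 1.7 m/s).
It also fails if it takes over 72 s, if anything falls off the work surface, if the arm or the gripper's body presses on something with over 40 N, if the wrist force passes 120 N, or if a joint passes its speed limit or range.

ROBOT

A 6-joint arm with a two-finger parallel gripper is mounted at the origin on the work surface. World frame = base frame: x ahead of the robot, y to its left, z up, the work surface at z = 0. Lengths are in m, angles in rad, forces in N, time in s.
With the tool pointing down it reaches from about 0.35 to 0.775 m from the base axis. Payload 5.5 kg.
Tool frame: the origin (TCP) lies at the very end of the fingers, on their centre line; the grasp point (between the pads) lies env.grasp_offset behind it (env.grasp_offset is the distance from the TCP to the grasp point, in m); x points along the fingers, y is the direction in which the jaws open and shut, and the axes are right-handed (so a half turn about x gives the same grasp; the last joint's range is limited). The gripper opens to 85 mm and grips with 20 to 120 N. Pads are 22 mm wide; open, the fingers measure 114 mm over their backs; the gripper's body (76 mm by 85 mm) begins 54 mm behind the grasp point. The pads swing forward as they close: fully open they stand 13 mm farther back than shut.
Start: joints at [1.192, 0.313, 0.046, 1.304, 0, 1.431], TCP at [0.136, 0.559, 0.231] pointing down, gripper open.
Joint ranges: [-2.76, 2.76], [-0.86, 1.69], [-1.03, 1.26], [-2.2, 2.34], [-1.47, 1.5], [-3.14, 3.14]. Speed limits (rad/s): [2.57, 2.57, 3.14, 3.14, 3.14, 3.14].

INTERFACE

Orientations are given as a unit quaternion [w, x, y, z].
In Python, from workcell import get_state, viewer, job, env gives the robot as it stands.
- The arm moves only by the tool send_rows, never from a script. Its argument "plan" is a list of rows, each a list of 6 numbers: the shift along the tool's x, y, z in mm, then the turn, a rotation vector about the tool's x, y, z in degrees. A call has exactly 10 rows; each row is the pose to reach, as a shift and turn from the pose commanded when the call began, along the tool's axes at that moment; what a row does not reach only later rows make up. A row lasts 1/8 s, in which the tool goes at most 62.5 mm and 10.7 degrees, less where a joint would pass 70% of its speed; a pose out of reach is approached as far as the arm can. A call with a gripper value outside its range is refused whole. "claw" is the finger opening in mm, from 0 to 85.4, set as the call begins (left out, the last holds). The fingers move at their own pace and stop on an object; "newtons" is the grip in N (left out, the last holds). Time passes only in rows, so rows that repeat a pose let the fingers close, or fill a call up. It gives the time, the measured TCP pose, the force and the opening at its end, in the units of the state.
- get_state(): the state, without advancing time (a new reading comes with each control period).
- viewer.read_camera(name): name is "side" or "top"; returns a dict with "frame" (480x640x3 uint8, blue, green, red), "mtx" (3x3 intrinsics, pixels), "rvec" (rotation vector, rad) and "tvec" (3), from world to camera coordinates, as OpenCV has them. Camera axes: x right, y down, z forward; pixel columns grow to the right and rows downward; lengths in m; the calibration is good to about 2 mm. A picture is of the moment at which its call begins. There is no depth.
- job.hand_in(): hands the job in, once; it reports no verdict.
The state is a dict: "clock": time; "joint_pos": joint angles; "qvel": joint speeds; "tau": joint torques, N m; "tcp_pos": TCP position; "orientation": TCP orientation; "wrist_force": force on the tool from outside, world axes, zero at the start; "ft_torque": the same for the moment, N m; "finger_gap": finger opening in m.
Only numpy, scipy, OpenCV 4.12 (cv2) and the standard library are available. Lean on these libraries where they do the work, as an engineer would, in place of code of your own. Each camera call takes 0.05 s, during which the arm holds its last target.

## Working session

There is one attempt and no reset: what is moved stays moved. The work goes in short steps, Python scripts to look and compute and a tool call to move; the robot and the scene stay as the last step left them, time stands still between calls to the robot, and variables do not carry over. Pictures are saved under pics/ and viewed, and the job is handed in when it is done.

Besides the shell and the picture viewer there is one more tool, called after ">>>" by a JSON object that holds its "name" and its "arguments". send_rows: Moves the arm, as the interface text tells. Its arguments: {"type":"object","properties":{"plan":{"type":"array"},"claw":{"type":"number"},"newtons":{"type":"number"}},"required":["plan"]}

```bash
ls; mkdir -p pics
python3 - <<'E'
from workcell import get_state, viewer, job, env
import cv2
print(env.grasp_offset, get_state())
for n in ("side","top"):
    d=viewer.read_camera(n); cv2.imwrite(f"pics/{n}0.png",d["frame"]); print(n,d["mtx"],d["rvec"],d["tvec"])
E
```

```text
pics
0.0187 {'clock': 0.0, 'joint_pos': array([ 1.19240923e+00,  3.13981996e-01,  4.49763272e-02,  1.30356531e+00,
       -8.59448115e-06,  1.43120467e+00]), 'qvel': array([ 0.00091552,  0.0005742 , -0.0004892 , -0.00113047,  0.00256786,
       -0.00234561]), 'tau': array([ 6.27080613e-05, -4.80628896e+01,  2.98531079e+01,  1.93609216e-02,
       -1.45004640e-05, -9.46326622e-06]), 'tcp_pos': array([0.13582777, 0.55821495, 0.23041823]), 'orientation': array([ 0.70191455,  0.08361916,  0.70223005, -0.08483374]), 'wrist_force': array([-0.09197975, -0.46869689, -0.51752765]), 'ft_torque': array([ 0.01870265, -0.0221517 ,  0.02743539]), 'finger_gap': 0.08543007208407397}
side [[446.65735958   0.         326.32265693]
 [  0.         446.65735958 240.73903634]
 [  0.           0.           1.        ]] [ 0.28786065 -2.8195551   1.15579371] [0.47891487 0.07956742 1.00813128]
top [[463.74827305   0.         323.6027594 ]
 [  0.         463.74827305 241.26326872]
 [  0.           0.           1.        ]] [ 2.13826679 -2.08940734  0.21780509] [0.06808749 0.49784862 1.06582094]
```

View pics/side0.png

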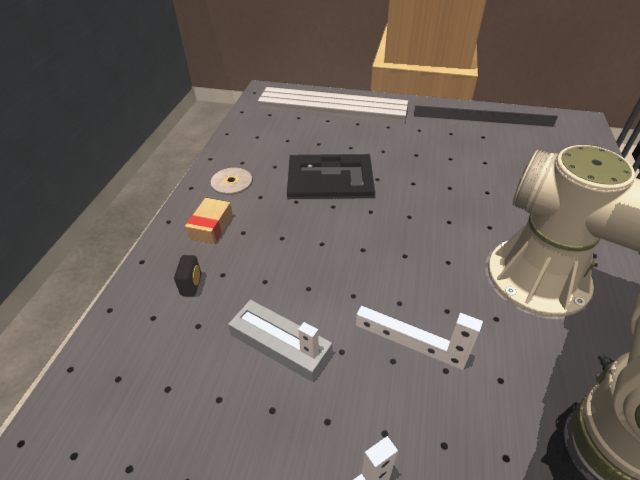

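View pics/top0.png

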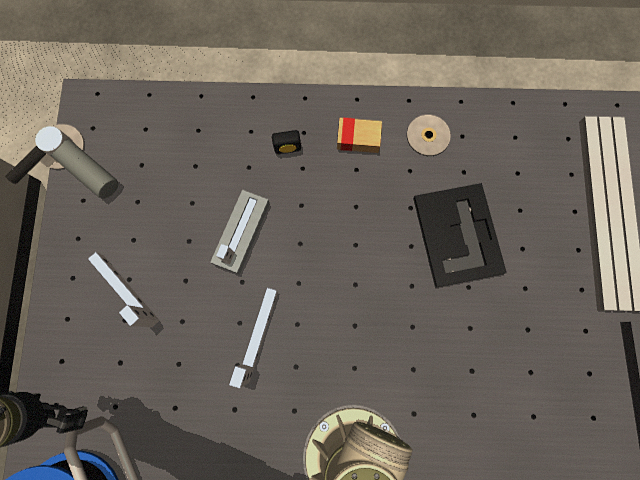

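```bash
cat > h.py <<'E'
import numpy as np, cv2
from workcell import get_state, viewer, job, env
from scipy.spatial.transform import Rotation as R
def cam(n): return viewer.read_camera(n)
def proj(d,P): return cv2.projectPoints(np.float64(P).reshape(-1,1,3),d["rvec"],d["tvec"],d["mtx"],None)[0].reshape(-1,2)
def ray(d,px,z):
    px=np.float64(px).reshape(-1,2); Rm=cv2.Rodrigues(d["rvec"])[0]; c=-Rm.T@np.ravel(d["tvec"])
    r=np.c_[px,np.ones(len(px))]@np.linalg.inv(d["mtx"]).T@Rm
    z=np.broadcast_to(z,len(px)); return c+r*((z-c[2])/r[:,2])[:,None]
E
python3 - <<'E'
from h import *
np.set_printoptions(precision=4,suppress=True)
for n in ("side","top"):
    d=cam(n); print(n, proj(d,[[0,0,0],[.1,0,0],[.136,.558,.23],[0.5,0,0]]).round(1).tolist(), ray(d,[[320,240]],0), (-cv2.Rodrigues(d["rvec"])[0].T@np.ravel(d["tvec"])))
d=cam("top")
print(ray(d,[[240,232],[222,252],[120,288],[255,340],[460,235]],0.02).round(3))
f=d["frame"]
cv2.imwrite("pics/t_rack.png",cv2.resize(f[180:280,190:290],None,fx=6,fy=6,interpolation=cv2.INTER_CUBIC))
cv2.imwrite("pics/t_tray.png",cv2.resize(f[175:295,400:520],None,fx=5,fy=5,interpolation=cv2.INTER_CUBIC))
d=cam("side");f=d["frame"]
cv2.imwrite("pics/s_rack.png",cv2.resize(f[290:390,215:345],None,fx=6,fy=6,interpolation=cv2.INTER_CUBIC))
cv2.imwrite("pics/s_tray.png",cv2.resize(f[145:205,275:385],None,fx=7,fy=7,interpolation=cv2.INTER_CUBIC))
E
```

```text
side [[538.5, 276.0], [492.7, 269.3], [541.3, 508.3], [321.9, 244.2]] [[ 0.5076 -0.0129  0.    ]] [0.3338 0.7345 0.7753]
top [[353.2, 457.9], [353.6, 412.0], [64.3, 404.1], [355.2, 244.6]] [[0.5098 0.0888 0.    ]] [0.2692 0.0778 1.1445]
[[ 0.521  0.288  0.02 ]
 [ 0.47   0.329  0.02 ]
 [ 0.375  0.57   0.02 ]
 [ 0.26   0.237  0.02 ]
 [ 0.526 -0.259  0.02 ]]
```

View crops.

View pics/t_rack.png

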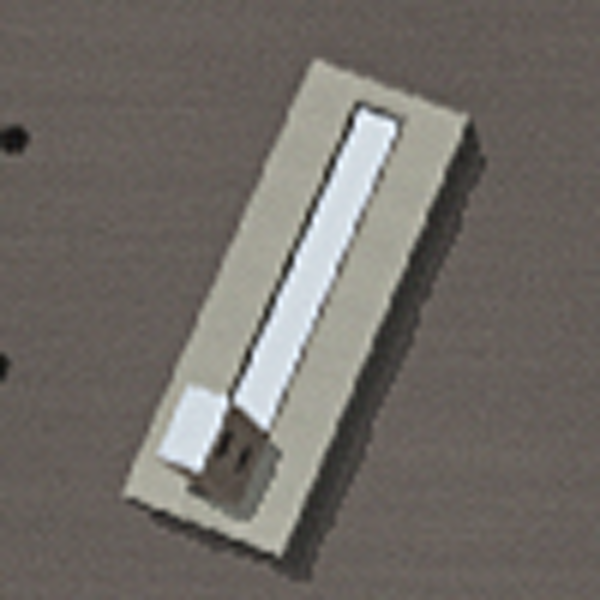

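View pics/t_tray.png

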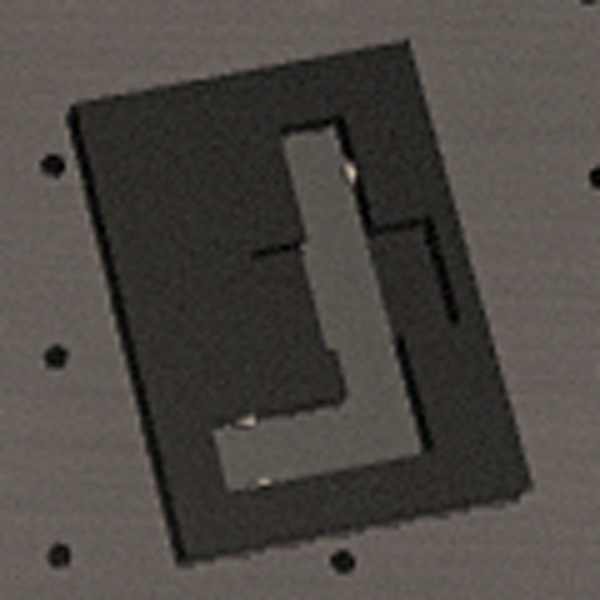

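View pics/s_rack.png

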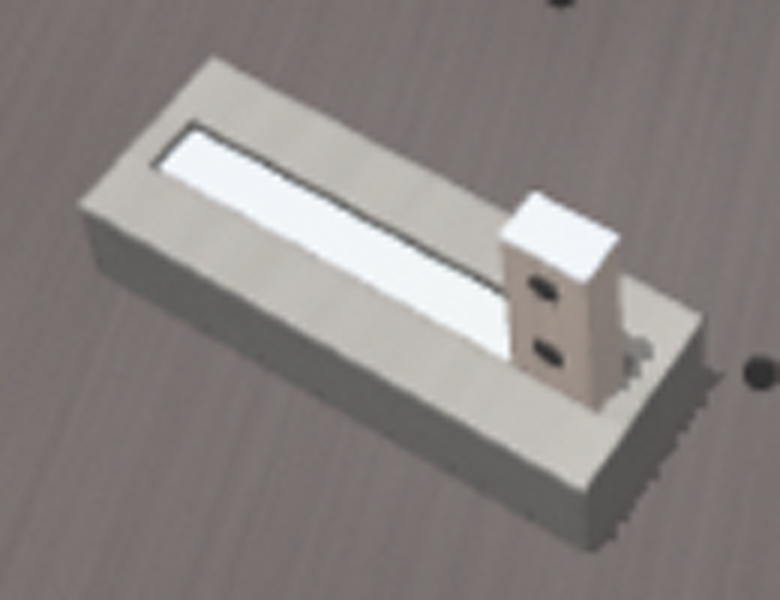

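View pics/s_tray.png

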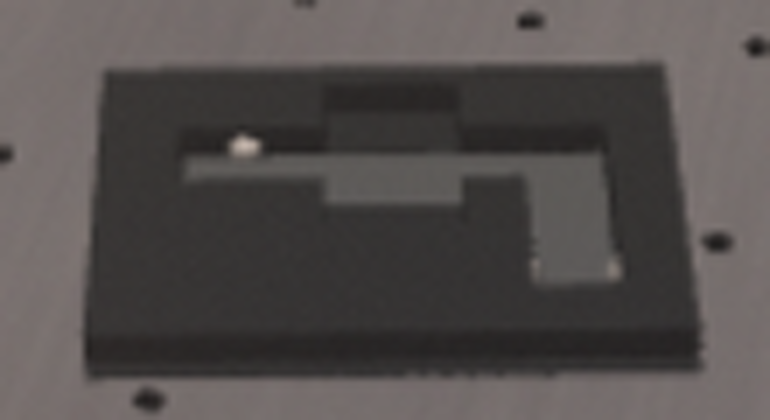

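The rack square's top at (222,252)/(245,215) in the top view is the wanted one. The loose Ls at (120,288) and (255,340) lie outside the rack, so they are look-alikes. Next I measure the rack, the tray and the square's visible leg precisely.

```bash
cat > m.py <<'E'
from h import *
np.set_printoptions(precision=4,suppress=True)
def quad(mask,minA=200):
    cs,_=cv2.findContours(mask.astype(np.uint8),cv2.RETR_EXTERNAL,cv2.CHAIN_APPROX_NONE)
    c=max(cs,key=cv2.contourArea); return c
def boxpts(d,c,z):
    h=cv2.convexHull(c); e=.02*cv2.arcLength(h,True); p=cv2.approxPolyDP(h,e,True).reshape(-1,2); return p,ray(d,p,z)
E
python3 - <<'E'
from m import *
t=cam("top"); s=cam("side")
f=t["frame"].astype(int)
print("rack",f[200,255],"bg",f[210,300],"white",f[250,221],f[225,245],"tray",f[220,430],"floor",f[240,472])
f=s["frame"].astype(int)
print("rack",f[340,245],f[360,300],"bg",f[250,300],"white",f[330,309],"tray",f[185,310],"floor",f[172,355])
E
```

```text
rack [216 205 196] bg [ 87  92 100] white [222 214 205] [236 225 215] tray [35 44 47] floor [79 87 89]
rack [94 96 97] [185 190 193] bg [108 109 117] white [249 246 241] tray [51 52 53] floor [89 91 93]
```

```bash
cat >> m.py <<'E'
def roi(d,x0,y0,x1,y1,lo,hi):
    g=d["frame"].max(axis=2).astype(int); m=np.zeros(g.shape,np.uint8); m[y0:y1,x0:x1]=((g>=lo)&(g<=hi))[y0:y1,x0:x1]; return m
def rect(pts):
    "xy points -> centre, dims, yaw"
    (c,wh,a)=cv2.minAreaRect((pts[:,:2]*1000).astype(np.float32)); return np.array(c),np.array(wh),a
E
python3 - <<'E'
from m import *
t=cam("top"); s=cam("side")
for nm,d,r,z in (("rack top",t,(200,180,285,285,130,255),.04),("tray top",t,(405,175,515,295,0,68),.022),
               ("rack side",s,(220,295,340,385,140,255),.04),("tray side",s,(280,148,380,202,0,68),.022)):
    m=roi(d,*r); m=cv2.morphologyEx(m,cv2.MORPH_CLOSE,np.ones((3,3)))
    c=quad(m); p,w=boxpts(d,c,z); print(nm,p.tolist()); print(w[:,:2]*1000)
    print(rect(ray(d,c.reshape(-1,2),z)))
E
```

```text
rack top [[244, 190], [267, 200], [236, 272], [210, 262]]
[[624.0219 280.5792]
 [599.5106 222.1563]
 [418.2428 287.8997]
 [441.0239 351.9458]]
(array([521.8076, 286.6385]), array([ 69.8635, 196.4394]), 70.15357971191406)
tray top [[481, 183], [506, 272], [435, 287], [413, 198]]
[[ 662.6983 -316.7793]
 [ 435.9719 -367.3362]
 [ 395.2752 -192.9496]
 [ 618.8712 -143.2776]]
(array([ 527.6603, -254.9896]), array([239.8681, 181.7102]), 12.399876594543457)
rack side [[331, 343], [311, 371], [228, 323], [250, 299], [317, 328]]
[[420.0483 288.4972]
 [443.9224 352.2257]
 [626.4394 285.114 ]
 [602.98   220.5953]
 [453.1735 261.2904]]
(array([521.0341, 280.9069]), array([ 82.7094, 196.8726]), 70.28916931152344)
tray side [[369, 155], [374, 197], [287, 197], [290, 156]]
[[ 436.9143 -361.5397]
 [ 397.8198 -174.9322]
 [ 621.3215 -129.4432]
 [ 661.8108 -310.8166]]
(array([ 528.2753, -239.0105]), array([232.2316, 207.0803]), 12.441019058227539)
```

```bash
cat >> m.py <<'E'
def upcontour(d,x0,y0,x1,y1,lo,hi,k=8):
    "contour in full-res pixel coords, from k-times enlarged roi"
    g=d["frame"][y0:y1,x0:x1].max(axis=2); g=cv2.GaussianBlur(cv2.resize(g,None,fx=k,fy=k,interpolation=cv2.INTER_CUBIC),(0,0),k*.4)
    m=((g>=lo)&(g<=hi)).astype(np.uint8)
    m=cv2.morphologyEx(m,cv2.MORPH_OPEN,np.ones((k,k)))
    c=quad(m).reshape(-1,2)
    return (c+.5)/k-.5+[x0,y0], m
def edges(pts,c,yaw,dims):
    "median-fit side offsets in local frame of an approx box"
    a=np.deg2rad(yaw); L=(pts[:,:2]*1000-c)@np.array([[np.cos(a),-np.sin(a)],[np.sin(a),np.cos(a)]])
    out={}
    for ax in (0,1):
        for sg in (1,-1):
            o=1-ax; k=(abs(L[:,o])<dims[o]/2*.85)&(abs(L[:,ax]*sg-dims[ax]/2)<9)
            q=np.polyfit(L[k,o],L[k,ax],1) if k.sum()>5 else [0,0]
            out["xy"[ax]+"-+"[sg>0]]=(round(q[1],2),round(float(np.rad2deg(q[0])),2),int(k.sum()))
    return out
E
python3 - <<'E'
from m import *
t=cam("top"); s=cam("side")
c,m=upcontour(t,405,175,515,295,0,68); P=ray(t,c,.022); print("tray top",edges(P,[527.7,-255],12.4,[240,181]))
c,m=upcontour(s,280,148,380,202,0,68); P=ray(s,c,.022); print("tray side",edges(P,[528.3,-239],12.4,[235,200]))
c,m=upcontour(t,200,180,285,285,145,255); P=ray(t,c,.04); print("rack top",edges(P,[522,286.6],-19.9,[196,70]))
c,m=upcontour(s,220,295,340,385,140,255); P=ray(s,c,.04); print("rack side",edges(P,[522,286.6],-19.9,[196,70]))
# white top of short leg z=.108
c,m=upcontour(t,205,235,232,262,210,255); cv2.imwrite("pics/mw.png",m*255); print("leg top",rect(ray(t,c,.108)))
E
```

```text
tray top {'x+': (np.float64(119.1), -0.05, 472), 'x-': (np.float64(-118.4), -0.01, 495), 'y+': (np.float64(89.94), 0.01, 634), 'y-': (np.float64(-90.51), -0.03, 627)}
tray side {'x+': (np.float64(115.38), -0.02, 302), 'x-': (np.float64(-116.03), -0.04, 301), 'y+': (np.float64(92.74), 0.28, 610), 'y-': (np.float64(-102.78), 0.12, 547)}
rack top {'x+': (np.float64(96.91), -0.08, 176), 'x-': (np.float64(-97.32), 0.07, 181), 'y+': (np.float64(33.71), 0.09, 493), 'y-': (np.float64(-34.42), 0.11, 498)}
rack side {'x+': (np.float64(99.03), -0.36, 173), 'x-': (np.float64(-95.98), -2.5, 251), 'y+': (np.float64(35.69), 0.15, 572), 'y-': (np.float64(-35.19), -0.27, 529)}
leg top (array([457.0428, 309.6573]), array([17.1538, 28.973 ]), 70.81932830810547)
```

Run:
```python
from m import *
t=cam("top"); s=cam("side")
c,m=upcontour(t,440,190,490,280,66,120); cv2.imwrite("pics/mf.png",m*255)
a=np.deg2rad(12.38); Rm=np.array([[np.cos(a),-np.sin(a)],[np.sin(a),np.cos(a)]])
o=np.array([527.7,-255])+Rm@[-85.9,-45.5]; print("origin guess",o)
def med(L,ax,lo,hi,olo,ohi):
    k=(L[:,ax]>lo)&(L[:,ax]<hi)&(L[:,1-ax]>olo)&(L[:,1-ax]<ohi); return round(float(np.median(L[k,ax])),2),int(k.sum())
for z in (.008,.022):
    L=(ray(t,c,z)[:,:2]*1000-o)@Rm
    print(z,"x-end(172)",med(L,0,160,182,5,25),"y-(-2)",med(L,1,-10,8,20,50),med(L,1,-10,8,120,160),"x-(-2)",med(L,0,-10,8,20,70),"y+(102)",med(L,1,90,112,5,25),"x inner(32)",med(L,0,24,42,40,75),"y inner(32)",med(L,1,24,42,120,160))
```

```text
origin guess [ 453.5524 -317.8585]
0.008 x-end(172) (170.65, 61) y-(-2) (-1.56, 93) (-1.52, 146) x-(-2) (-0.55, 156) y+(102) (97.8, 63) x inner(32) (30.91, 109) y inner(32) (26.58, 119)
0.022 x-end(172) (167.4, 62) y-(-2) (3.72, 95) (3.76, 147) x-(-2) (-1.68, 158) y+(102) (101.84, 64) x inner(32) (29.28, 112) y inner(32) (31.51, 121)
```

View pics/mf.png

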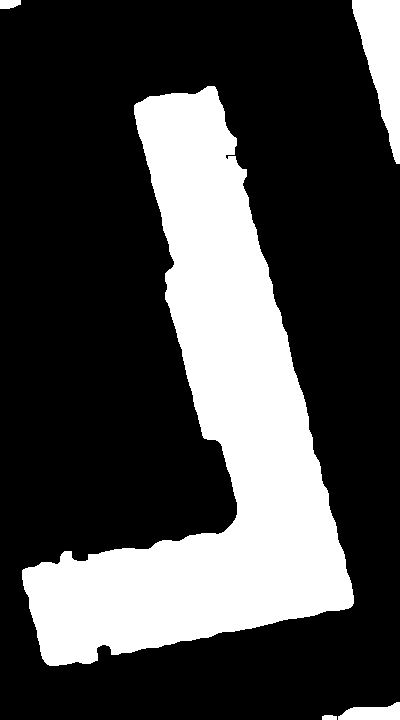

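```bash
cat >> h.py <<'E'
np.set_printoptions(precision=4,suppress=True)
def cur():
    s=get_state(); q=s["orientation"]; return np.array(s["tcp_pos"]),R.from_quat([q[1],q[2],q[3],q[0]]),s
def frame(x,y):
    x=np.array(x,float);x/=np.linalg.norm(x); y=np.array(y,float); y-=x*(x@y); y/=np.linalg.norm(y)
    return R.from_matrix(np.c_[x,y,np.cross(x,y)])
def move(p,Rt):
    "shift mm and rotvec deg in current tool axes"
    p0,R0,s=cur(); return R0.inv().apply(np.array(p)-p0)*1000, (R0.inv()*Rt).as_rotvec(degrees=True)
RY=np.deg2rad(-19.8); RX=np.array([np.cos(RY),np.sin(RY),0]); RYv=np.array([-np.sin(RY),np.cos(RY),0]); LEG=np.array([.457,.3097,0])
TO=np.array([.453,-.318,0]); TY=np.deg2rad(12.4); TX=np.array([np.cos(TY),np.sin(TY),0]); TYv=np.array([-np.sin(TY),np.cos(TY),0]); Z=np.array([0,0,1.])
E
python3 - <<'E'
from h import *
p,r,s=cur(); print(p); print(r.as_matrix()); print(s["joint_pos"])
pit=np.deg2rad(30); xt=np.cos(pit)*RYv-np.sin(pit)*Z
for sg in (1,-1):
    Rt=frame(xt,sg*RX); tgt=LEG+[0,0,.078]; pre=tgt-.12*xt
    print(sg,pre,*move(pre,Rt));
E
```

```text
[0.136  0.5587 0.2314]
[[ 0.0001  0.2366  0.9716]
 [ 0.0002  0.9716 -0.2366]
 [-1.      0.0002  0.    ]]
[1.1924 0.3131 0.0461 1.3036 0.     1.4312]
1 [0.4218 0.2119 0.138 ] [  93.3257 -269.3907  359.6872] [86.3167 44.7701 49.8238]
-1 [0.4218 0.2119 0.138 ] [  93.3257 -269.3907  359.6872] [-75.523  -48.5138  43.593 ]
```

Run:
```python
from h import *
pit=np.deg2rad(30); xt=np.cos(pit)*RYv-np.sin(pit)*Z
Rt=frame(xt,-RX); pre=LEG+[0,0,.078]-.12*xt+[0,0,.09]
sh,rv=move(pre,Rt); print(sh,rv)
# synchronised rows
p0,R0,_=cur()
```

```text
[   3.3257 -269.3729  359.6887] [-75.523  -48.5138  43.593 ]
```

>>> {"name": "send_rows", "arguments": {"plan": [[0,-27,36,-7.5,-4.9,4.4],[0,-54,72,-15.1,-9.7,8.7],[0,-81,108,-22.7,-14.6,13.1],[0,-108,144,-30.2,-19.4,17.4],[0,-135,180,-37.8,-24.3,21.8],[0,-162,216,-45.3,-29.1,26.2],[0,-189,252,-52.9,-34,30.5],[0,-216,288,-60.4,-38.8,34.9],[0,-243,324,-68,-43.7,39.2],[3,-269,360,-75.5,-48.5,43.6]], "claw": 60, "newtons": 80}}

```text
clock: 1.95
tcp_pos: [0.3987, 0.2407, 0.226]
orientation: [0.804, -0.127, 0.306, 0.493]
wrist_force: [0.7, -0.1, 0.1]
finger_gap: 0.0601
```

Run:
```python
from h import *
p,r,s=cur(); print(s["clock"],p,s["joint_pos"],s["finger_gap"],s["wrist_force"]); print(r.as_matrix())
pit=np.deg2rad(30); xt=np.cos(pit)*RYv-np.sin(pit)*Z
Rt=frame(xt,-RX); pre=LEG+[0,0,.078]-.12*xt
print(*move(pre,Rt)); print(*move(pre+[0,0,.09],Rt))
for n in ("side","top"): cv2.imwrite(f"pics/{n}1.png",cam(n)["frame"])
```

```text
1.95 [0.3987 0.2407 0.226 ] [-0.1829 -0.2254 -0.8465  0.6498  0.8686 -1.0621] 0.060075562773487336 [ 0.7069 -0.1428  0.0649]
[[ 0.3265 -0.8713  0.3664]
 [ 0.716   0.481   0.5059]
 [-0.6171  0.0971  0.7809]]
[ 41.2826 -42.5242 -74.8373] [-9.7168 -7.8493  4.4075]
[-14.2536 -33.7835  -4.5569] [-9.7168 -7.8493  4.4075]
```

>>> {"name": "send_rows", "arguments": {"plan": [[-3,-8,-1,-2.5,-2,1],[-7,-17,-2,-5,-4,2.2],[-10,-25,-3,-7.5,-6,3.3],[-14,-34,-4,-9.7,-7.8,4.4],[-14,-34,-4,-9.7,-7.8,4.4],[-14,-34,-4,-9.7,-7.8,4.4],[-14,-34,-4,-9.7,-7.8,4.4],[-14,-34,-4,-9.7,-7.8,4.4],[-14,-34,-4,-9.7,-7.8,4.4],[-14,-34,-4,-9.7,-7.8,4.4]]}}

```text
clock: 3.3
tcp_pos: [0.4213, 0.2139, 0.2273]
orientation: [0.79, -0.148, 0.215, 0.555]
wrist_force: [-0.4, 0.4, -0.5]
finger_gap: 0.06
```

Run:
```python
from h import *
p,r,s=cur(); print(s["clock"],p,s["joint_pos"],s["finger_gap"],s["wrist_force"]); print(r.as_matrix())
pit=np.deg2rad(30); xt=np.cos(pit)*RYv-np.sin(pit)*Z
Rt=frame(xt,-RX); tgt=LEG+[0,0,.078]
for b in (.12,.05): print(*move(tgt-b*xt,Rt))
print(*move(tgt-.12*xt+[0,0,.09],Rt))
for n in ("side","top"): cv2.imwrite(f"pics/{n}2.png",cam(n)["frame"])
```

```text
3.3 [0.4213 0.2139 0.2273] [-0.3315 -0.0364 -0.769   0.8176  1.0433 -1.5414] 0.05999073454655662 [-0.4172  0.369  -0.4692]
[[ 0.2911 -0.9406  0.1748]
 [ 0.8136  0.3395  0.472 ]
 [-0.5033  0.0048  0.8641]]
[ 43.4545  -1.5654 -77.9972] [-0.262  -0.2158 -0.1006]
[113.4539  -1.6877 -77.7333] [-0.262  -0.2158 -0.1006]
[-1.8383 -1.1301 -0.226 ] [-0.262  -0.2158 -0.1006]
```

View pics/side2.png

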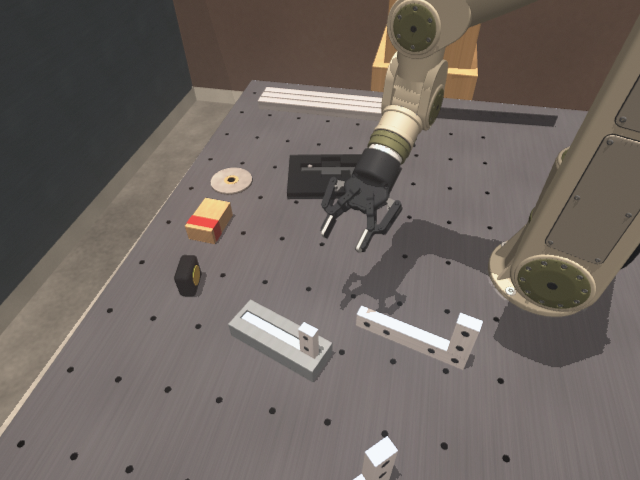

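View pics/top2.png

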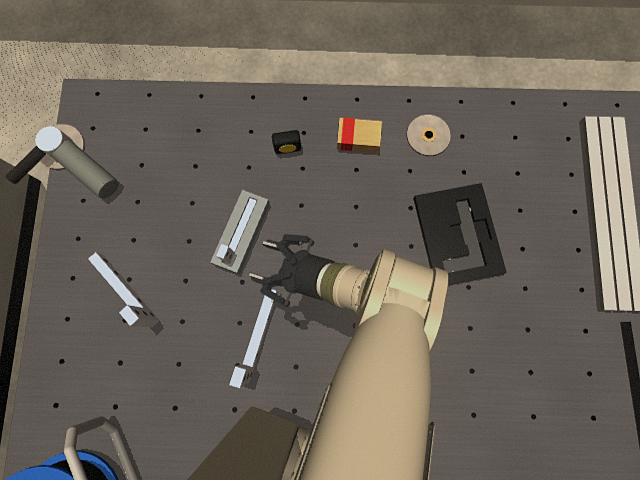

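>>> {"name": "send_rows", "arguments": {"plan": [[5,0,-9,0,0,0],[11,0,-19,0,0,0],[16,0,-29,0,0,0],[22,-1,-39,0,0,0],[27,-1,-49,0,0,0],[33,-1,-59,0,0,0],[38,-1,-68,0,0,0],[43.5,-1.5,-78,-0.3,-0.2,0],[43.5,-1.5,-78,-0.3,-0.2,0],[43.5,-1.5,-78,-0.3,-0.2,0]]}}

```text
clock: 4.65
tcp_pos: [0.4219, 0.2119, 0.1379]
orientation: [0.79, -0.149, 0.212, 0.556]
wrist_force: [0.9, 0.6, 0.0]
finger_gap: 0.0599
```

Run:
```python
from h import *
p,r,s=cur(); print(s["clock"],p,s["joint_pos"],s["finger_gap"],s["wrist_force"])
pit=np.deg2rad(30); xt=np.cos(pit)*RYv-np.sin(pit)*Z
Rt=frame(xt,-RX); tgt=LEG+[0,0,.078]+.0035*RYv
for b in (.05,0): print(*move(tgt-b*xt,Rt))
```

```text
4.65 [0.4219 0.2119 0.1379] [-0.3385  0.1214 -0.8967  0.5442  1.0472 -1.5601] 0.05985150748905065 [0.9199 0.6072 0.015 ]
[72.9849 -0.0792  1.7815] [ 0.0136 -0.0001 -0.1096]
[122.9848  -0.1749   1.7816] [ 0.0136 -0.0001 -0.1096]
```

>>> {"name": "send_rows", "arguments": {"plan": [[15,0,0.5,0,0,0],[30,0,0.7,0,0,0],[45,0,1,0,0,0],[60,0,1.2,0,0,0],[75,0,1.4,0,0,0],[88,0,1.6,0,0,0],[100,0,1.8,0,0,0],[112,0,1.8,0,0,0],[123,0,1.8,0,0,0],[123,0,1.8,0,0,0]]}}

```text
clock: 5.9
tcp_pos: [0.4584, 0.3133, 0.0782]
orientation: [0.789, -0.149, 0.212, 0.557]
wrist_force: [-1.7, -1.1, 0.6]
finger_gap: 0.0601
```

Run:
```python
from h import *
p,r,s=cur(); print(s["clock"],p,s["joint_pos"],s["finger_gap"],s["wrist_force"])
pit=np.deg2rad(30); xt=np.cos(pit)*RYv-np.sin(pit)*Z
Rt=frame(xt,-RX); tgt=LEG+[0,0,.078]+.0035*RYv
print(*move(tgt,Rt))
a=[]
for n,(x0,y0,x1,y1) in (("side",(230,240,390,390)),("top",(180,170,340,320))): a.append(cv2.resize(cam(n)["frame"][y0:y1,x0:x1],None,fx=2.5,fy=2.5,interpolation=cv2.INTER_CUBIC))
cv2.imwrite("pics/g3.png",np.hstack(a))
```

```text
5.9 [0.4584 0.3133 0.0782] [-0.0313  0.274  -1.026  -0.2153  0.9693 -1.0002] 0.060111187979133736 [-1.7413 -1.1411  0.5843]
[-0.22    0.0686 -0.392 ] [ 0.0755 -0.0217 -0.1989]
```

View pics/g3.png

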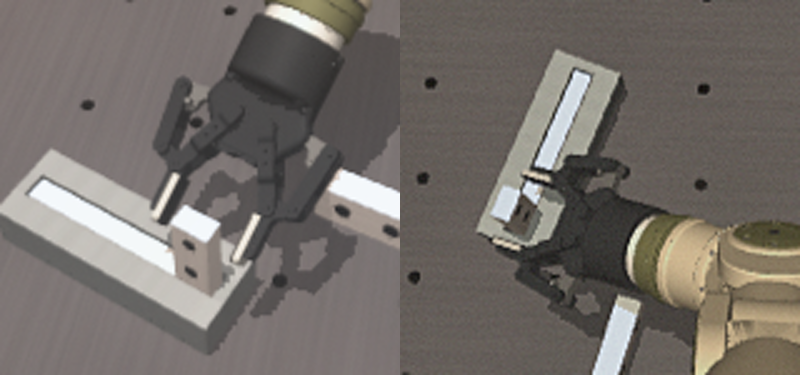

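The pads straddle the rack square's short leg: it shows at (195,245) in the left crop and (510,205) in the right crop. I close the fingers, then lift.

>>> {"name": "send_rows", "arguments": {"plan": [[0,0,0,0,0,0],[0,0,0,0,0,0],[0,0,0,0,0,0],[0,0,0,0,0,0],[0,0,0,0,0,0],[0,0,0,0,0,0],[0,0,0,0,0,0],[0,0,0,0,0,0],[0,0,0,0,0,0],[0,0,0,0,0,0]], "claw": 20, "newtons": 100}}

```text
clock: 7.25
tcp_pos: [0.4587, 0.3129, 0.0787]
orientation: [0.79, -0.149, 0.211, 0.557]
wrist_force: [-1.9, -2.9, 5.4]
finger_gap: 0.0276
```

Run:
```python
from h import *
p,r,s=cur(); print(s["clock"],p,s["joint_pos"],s["finger_gap"],s["wrist_force"],s["ft_torque"])
print("up 60mm in tool:",r.inv().apply([0,0,60]))
```

```text
7.25 [0.4587 0.3129 0.0787] [-0.0325  0.2732 -1.0263 -0.2158  0.9701 -0.9997] 0.02756797212857904 [-1.8507 -2.8999  5.4291] [-0.2632  0.1634  0.0648]
up 60mm in tool: [-29.9698   0.0137  51.9789]
```

>>> {"name": "send_rows", "arguments": {"plan": [[-3,0,5.2,0,0,0],[-6,0,10.4,0,0,0],[-9,0,15.6,0,0,0],[-12,0,20.8,0,0,0],[-16,0,27.7,0,0,0],[-20,0,34.6,0,0,0],[-26,0,45,0,0,0],[-32,0,55.4,0,0,0],[-36,0,62.4,0,0,0],[-40,0,69.3,0,0,0]]}}

```text
clock: 8.5
tcp_pos: [0.4584, 0.3129, 0.1586]
orientation: [0.789, -0.149, 0.212, 0.556]
wrist_force: [-0.1, -0.1, -4.3]
finger_gap: 0.0276
```

Run:
```python
from h import *
p,r,s=cur(); print(s["clock"],p,s["joint_pos"],s["finger_gap"],s["wrist_force"],s["ft_torque"])
a=[]
for n,(x0,y0,x1,y1) in (("side",(210,220,370,370)),("top",(180,170,340,320))): a.append(cv2.resize(cam(n)["frame"][y0:y1,x0:x1],None,fx=2.5,fy=2.5,interpolation=cv2.INTER_CUBIC))
cv2.imwrite("pics/g4.png",np.hstack(a))
```

```text
8.5 [0.4584 0.3129 0.1586] [-0.032   0.0738 -0.9362  0.0747  0.969  -0.9996] 0.027616797952176073 [-0.1492 -0.0607 -4.2908] [-1.2612  0.633   0.0078]
```

View pics/g4.png

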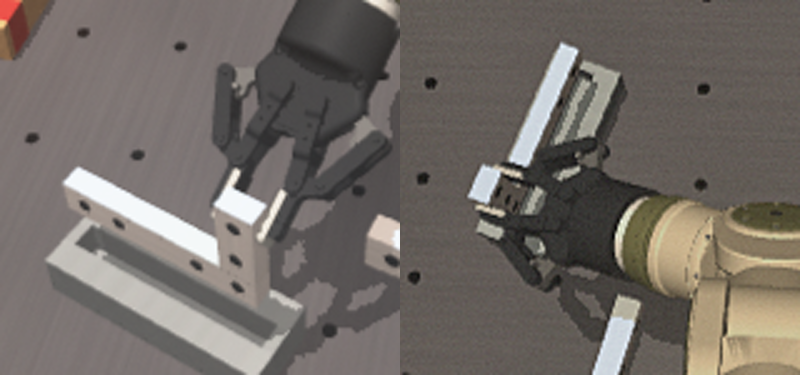

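```bash
cat >> h.py <<'E'
def rows(p,Rt,n=10,m=10):
    "n interpolated rows (in current tool axes) towards pose"
    p0,R0,_=cur(); sh,rv=move(p,Rt)
    return [[*(sh*f).round(1).tolist(),*(rv*f).round(1).tolist()] for f in np.minimum(np.arange(1,m+1)/n,1)]
def sq(yaw): a=np.deg2rad(yaw); c,s=np.cos(a),np.sin(a); return R.from_matrix([[c,-s,0],[s,c,0],[0,0,1]])
Rsq_rack=R.from_matrix(np.c_[RX,Z,-RYv])
E
python3 - <<'E'
from h import *
p,r,s=cur(); rel=Rsq_rack.inv()*r; print(rel.as_matrix())
np.save("rel.npy",rel.as_matrix())
S=sq(12.4); Rt=S*rel; o=np.array([.45,-.01,.13]); tgt=o+S.apply(np.array([15,70.5,5.5])/1000)
print(tgt, move(tgt,Rt))
for x in rows(tgt,Rt): print(x)
E
```

```text
[[-0.002  -1.     -0.0018]
 [-0.5    -0.0006  0.866 ]
 [-0.866   0.0026 -0.5   ]]
[0.4495 0.0621 0.1355] (array([-195.5477,  -75.4557, -140.2065]), array([-34.293 ,  87.4588,   9.3971]))
[-19.6, -7.5, -14.0, -3.4, 8.7, 0.9]
[-39.1, -15.1, -28.0, -6.9, 17.5, 1.9]
[-58.7, -22.6, -42.1, -10.3, 26.2, 2.8]
[-78.2, -30.2, -56.1, -13.7, 35.0, 3.8]
[-97.8, -37.7, -70.1, -17.1, 43.7, 4.7]
[-117.3, -45.3, -84.1, -20.6, 52.5, 5.6]
[-136.9, -52.8, -98.1, -24.0, 61.2, 6.6]
[-156.4, -60.4, -112.2, -27.4, 70.0, 7.5]
[-176.0, -67.9, -126.2, -30.9, 78.7, 8.5]
[-195.5, -75.5, -140.2, -34.3, 87.5, 9.4]
```

>>> {"name": "send_rows", "arguments": {"plan": [[-13,-3,10,-2.3,5.8,0.6],[-27,-7,5,-4.6,11.7,1.2],[-41,-12,-5,-6.9,17.5,1.9],[-54,-18,-17,-9.1,23.3,2.5],[-67,-24,-29,-11.4,29.2,3.1],[-79,-30,-42,-13.7,35,3.8],[-92,-35,-54,-16,40.8,4.4],[-104,-40,-66,-18.3,46.6,5],[-117,-45,-78,-20.6,52.5,5.6],[-130,-50,-90,-22.9,58.3,6.3]]}}

```text
clock: 9.85
tcp_pos: [0.4526, 0.1477, 0.1448]
orientation: [-0.512, 0.536, -0.465, -0.484]
wrist_force: [0.3, 0.9, -4.3]
finger_gap: 0.0272
```

Run:
```python
from h import *
p,r,s=cur(); rel=R.from_matrix(np.load("rel.npy")); print(s["clock"],p,s["joint_pos"],s["finger_gap"],s["wrist_force"])
S=sq(12.4); Rt=S*rel; o=np.array([.45,-.01,.13]); tgt=o+S.apply(np.array([15,70.5,5.5])/1000)
for x in rows(tgt,Rt,8): print(x)
for n in ("side","top"): cv2.imwrite(f"pics/{n}5.png",cam(n)["frame"])
```

```text
9.85 [0.4526 0.1477 0.1448] [ 0.1574  0.0942 -0.4541  0.9249 -0.0169 -1.4568] 0.027214760652748818 [ 0.3449  0.9308 -4.2777]
[1.1, 1.0, -10.7, -1.4, 3.6, 0.4]
[2.3, 1.9, -21.3, -2.8, 7.3, 0.8]
[3.4, 2.9, -32.0, -4.2, 10.9, 1.1]
[4.5, 3.8, -42.7, -5.6, 14.5, 1.5]
[5.7, 4.8, -53.3, -7.0, 18.2, 1.9]
[6.8, 5.7, -64.0, -8.4, 21.8, 2.3]
[8.0, 6.7, -74.7, -9.9, 25.5, 2.6]
[9.1, 7.6, -85.3, -11.3, 29.1, 3.0]
[9.1, 7.6, -85.3, -11.3, 29.1, 3.0]
[9.1, 7.6, -85.3, -11.3, 29.1, 3.0]
```

View pics/side5.png

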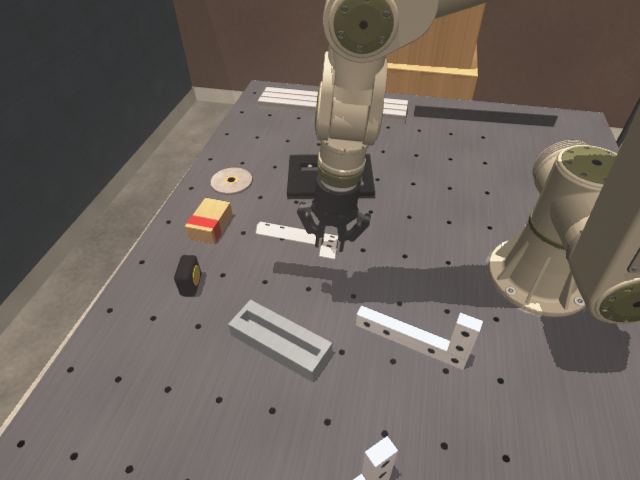

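>>> {"name": "send_rows", "arguments": {"plan": [[1.1,1,-10.7,-1.4,3.6,0.4],[2.3,1.9,-21.3,-2.8,7.3,0.8],[3.4,2.9,-32,-4.2,10.9,1.1],[4.5,3.8,-42.7,-5.6,14.5,1.5],[5.7,4.8,-53.3,-7,18.2,1.9],[6.8,5.7,-64,-8.4,21.8,2.3],[8,6.7,-74.7,-9.9,25.5,2.6],[9,7.6,-85.3,-11.3,29.1,3],[9,7.6,-85.3,-11.3,29.1,3],[9,7.6,-85.3,-11.3,29.1,3]]}}

```text
clock: 11.2
tcp_pos: [0.4495, 0.0627, 0.1356]
orientation: [-0.314, 0.674, -0.542, -0.391]
wrist_force: [0.2, -0.3, -4.1]
finger_gap: 0.0271
```

Run:
```python
from h import *
p,r,s=cur(); rel=R.from_matrix(np.load("rel.npy")); print(s["clock"],p,s["joint_pos"],s["finger_gap"],s["wrist_force"],s["ft_torque"])
S=sq(12.4); Rt=S*rel
for z in (.13,.03,.003,.0):
    o=np.array([.45,-.01,z]); tgt=o+S.apply(np.array([15,70.5,5.5])/1000); print(z,*move(tgt,Rt))
a=[]
for n,(x0,y0,x1,y1) in (("side",(220,180,380,330)),("top",(270,140,430,290))): a.append(cv2.resize(cam(n)["frame"][y0:y1,x0:x1],None,fx=2.5,fy=2.5,interpolation=cv2.INTER_CUBIC))
cv2.imwrite("pics/g6.png",np.hstack(a))
```

```text
11.2 [0.4495 0.0627 0.1356] [ 0.2903  0.2073 -0.444   0.963  -0.5177 -1.4847] 0.02709499212179025 [ 0.2057 -0.2648 -4.071 ] [0.9081 0.3467 0.0256]
0.13 [ 0.387   0.1374 -0.5171] [-0.1247  0.2385  0.0468]
0.03 [87.1987  0.0556 49.1188] [-0.1247  0.2385  0.0468]
0.003 [110.6378   0.0335  62.5205] [-0.1247  0.2385  0.0468]
0.0 [113.2422   0.031   64.0096] [-0.1247  0.2385  0.0468]
```

View pics/g6.png

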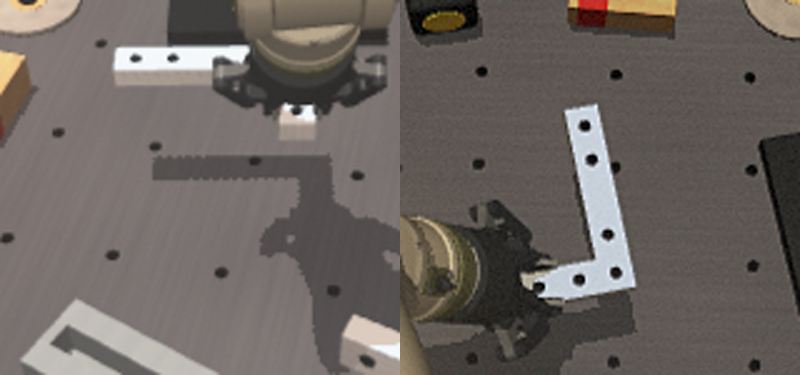

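The square hangs level in the gripper (long leg at (600,190) and short leg at (580,280) in the right crop), with the mirror sense the tray needs. I lower it.

>>> {"name": "send_rows", "arguments": {"plan": [[12,0,7,0,0,0],[24,0,13,0,0.2,0],[36,0,20,0,0.2,0],[48,0,27,0,0.2,0],[60,0,34,0,0.2,0],[72,0,40.5,0,0.2,0],[84,0,47.5,0,0.2,0],[94,0,53,0,0.2,0],[102,0,57.6,0,0.2,0],[107,0,60.5,0,0.2,0]]}}

```text
clock: 12.55
tcp_pos: [0.4493, 0.0612, 0.0124]
orientation: [-0.312, 0.675, -0.543, -0.389]
wrist_force: [-0.3, -0.4, -3.6]
finger_gap: 0.0272
```

Run:
```python
from h import *
p,r,s=cur(); rel=R.from_matrix(np.load("rel.npy")); print(s["clock"],p,s["finger_gap"],s["wrist_force"],s["ft_torque"])
S=sq(12.4); Rt=S*rel
for z in (.003,.0):
    o=np.array([.45,-.01,z]); tgt=o+S.apply(np.array([15,70.5,5.5])/1000); print(z,*move(tgt,Rt))
a=[]
for n,(x0,y0,x1,y1) in (("side",(220,150,380,300)),("top",(270,140,430,290))): a.append(cv2.resize(cam(n)["frame"][y0:y1,x0:x1],None,fx=2.5,fy=2.5,interpolation=cv2.INTER_CUBIC))
cv2.imwrite("pics/g7.png",np.hstack(a))
```

```text
12.55 [0.4493 0.0612 0.0124] 0.027219079745329274 [-0.2831 -0.355  -3.6147] [ 0.9402  0.4108 -0.0022]
0.003 [ 2.9382 -0.3766  2.6863] [-0.0619 -0.1336  0.0136]
0.0 [ 5.5328 -0.3821  4.1923] [-0.0619 -0.1336  0.0136]
```

View pics/g7.png

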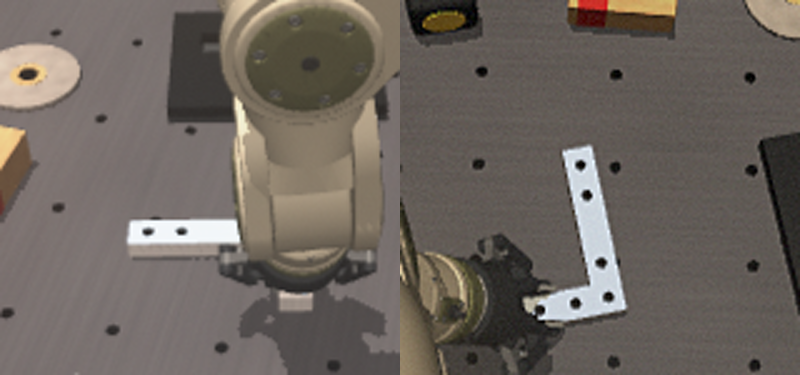

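>>> {"name": "send_rows", "arguments": {"plan": [[1,0,0.6,0,0,0],[2,0,1.1,0,0,0],[3,0,1.7,0,0,0],[4,0,2.3,0,0,0],[4.7,0,2.7,0,0,0],[5.2,0,3,0,0,0],[5.7,0,3.3,0,0,0],[5.7,0,3.3,0,0,0],[5.7,0,3.3,0,0,0],[5.7,0,3.3,0,0,0]]}}

```text
clock: 13.9
tcp_pos: [0.4495, 0.0611, 0.0067]
orientation: [-0.312, 0.675, -0.543, -0.389]
wrist_force: [-3.5, 2.5, 4.7]
finger_gap: 0.0276
```

Run:
```python
from h import *
p,r,s=cur(); print(s["clock"],p,s["finger_gap"],s["wrist_force"],s["ft_torque"])
d=cam("side");cv2.imwrite("pics/g8.png",cv2.resize(d["frame"][200:290,240:380],None,fx=5,fy=5,interpolation=cv2.INTER_CUBIC))
```

```text
13.9 [0.4495 0.0611 0.0067] 0.027571243259617212 [-3.5201  2.488   4.7165] [ 0.375   0.6569 -0.2763]
```

View pics/g8.png

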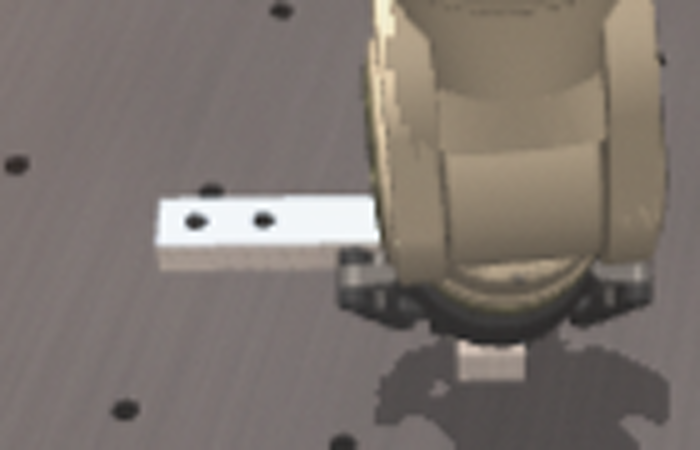

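Contact felt: the wrist force went from -3.6 to +4.7 N. I release gently and back off along the tool axis.

>>> {"name": "send_rows", "arguments": {"plan": [[0,0,0,0,0,0],[0,0,0,0,0,0],[0,0,0,0,0,0],[0,0,0,0,0,0],[-5,0,0,0,0,0],[-15,0,0,0,0,0],[-30,0,0,0,0,0],[-50,0,0,0,0,0],[-75,0,0,0,0,0],[-100,0,0,0,0,0]], "claw": 55}}

```text
clock: 15.2
tcp_pos: [0.4387, 0.1109, 0.0942]
orientation: [-0.312, 0.675, -0.543, -0.389]
wrist_force: [-0.1, 0.0, -1.3]
finger_gap: 0.0552
```

Run:
```python
from m import *
p,r,s=cur(); print(s["clock"],p,s["finger_gap"],s["wrist_force"],s["joint_pos"])
t=cam("top"); f=t["frame"]
cv2.imwrite("pics/g9.png",np.hstack([cv2.resize(f[160:280,310:430],None,fx=3.3,fy=3.3,interpolation=cv2.INTER_CUBIC),cv2.resize(cam("side")["frame"][170:290,240:360],None,fx=3.3,fy=3.3,interpolation=cv2.INTER_CUBIC)]))
c,m=upcontour(t,320,180,372,300,170,255); P=ray(t,c,.018)
h=cv2.approxPolyDP(c.astype(np.float32).reshape(-1,1,2),2,True).reshape(-1,2); print(h, ray(t,h,.018)[:,:2]*1000)
```

```text
15.2 [0.4387 0.1109 0.0942] 0.05524617449903798 [-0.1094  0.0295 -1.2803] [ 0.3988  0.2943 -0.4481  0.9343 -0.516  -1.3607]
[[345.5625 198.5625]
 [334.8125 200.8125]
 [345.5625 253.6875]
 [319.5625 259.1875]
 [319.5625 270.6875]
 [359.5625 263.0625]] [[614.5825  26.6097]
 [608.0183  53.692 ]
 [472.9578  24.7434]
 [457.716   88.544 ]
 [429.1943  87.8431]
 [450.3617  -9.9666]]
```

View pics/g9.png

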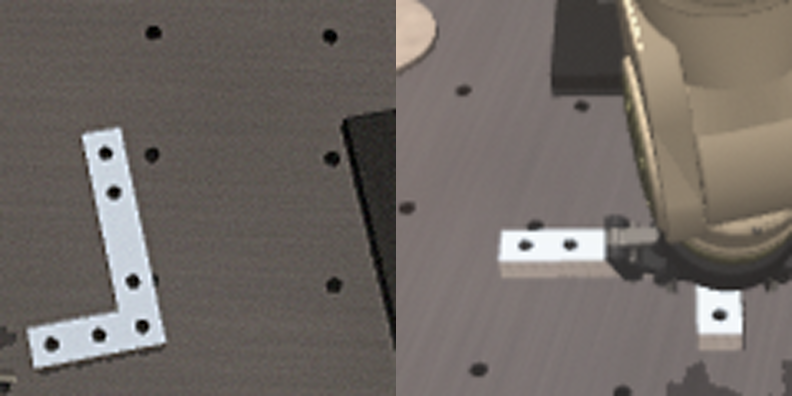

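```bash
cat >> m.py <<'E'
def lsq(d,rc,z,guess,yaw,thr=(170,255)):
    c,m=upcontour(d,*rc,*thr); a=np.deg2rad(yaw); Rm=np.array([[np.cos(a),-np.sin(a)],[np.sin(a),np.cos(a)]])
    L=(ray(d,c,z)[:,:2]*1000-np.array(guess))@Rm
    def fit(ax,nom,lo,hi):
        k=(abs(L[:,ax]-nom)<6)&(L[:,1-ax]>lo)&(L[:,1-ax]<hi)
        if k.sum()<8: return None
        q=np.polyfit(L[k,1-ax],L[k,ax],1); return round(float(np.median(L[k,ax])-nom),2),round(float(np.rad2deg(q[0])*(1 if ax else -1)),2)
    return dict(y0=fit(1,0,10,160),y30=fit(1,30,40,160),x0=fit(0,0,10,90),x30=fit(0,30,40,92),x170=fit(0,170,5,25),y100=fit(1,100,5,25))
E
python3 - <<'E'
from m import *
t=cam("top")
for g,y in (([450.4,-10],12.4),): print(lsq(t,(312,180,372,300),.018,g,y))
s=cam("side"); print(proj(s,[[.45,-.01,.018],[.61,.03,.018],[.43,.088,.018]]))
E
```

```text
{'y0': (-0.4, -0.08), 'y30': (-1.5, 0.0), 'x0': (-0.56, 0.12), 'x30': (-1.55, -0.18), 'x170': (-1.66, -1.88), 'y100': (-1.56, 0.08)}
[[343.1851 238.99  ]
 [274.0292 241.1263]
 [344.2127 270.7625]]
```

```bash
cat >> h.py <<'E'
SO=np.array([.4496,-.01115,0])
E
python3 - <<'E'
from h import *
S=sq(12.4); Rt=frame(-Z,S.apply([0,1,0])); tgt=SO+S.apply([.082,.015,0])+[0,0,.11]
print(tgt,*move(tgt,Rt)); 
for x in rows(tgt,Rt,10): print(x)
E
```

```text
[0.5265 0.0211 0.11  ] [  38.8288  -65.9849 -100.3704] [ 87.776  -23.6035  23.6085]
[3.9, -6.6, -10.0, 8.8, -2.4, 2.4]
[7.8, -13.2, -20.1, 17.6, -4.7, 4.7]
[11.6, -19.8, -30.1, 26.3, -7.1, 7.1]
[15.5, -26.4, -40.1, 35.1, -9.4, 9.4]
[19.4, -33.0, -50.2, 43.9, -11.8, 11.8]
[23.3, -39.6, -60.2, 52.7, -14.2, 14.2]
[27.2, -46.2, -70.3, 61.4, -16.5, 16.5]
[31.1, -52.8, -80.3, 70.2, -18.9, 18.9]
[34.9, -59.4, -90.3, 79.0, -21.2, 21.2]
[38.8, -66.0, -100.4, 87.8, -23.6, 23.6]
```

>>> {"name": "send_rows", "arguments": {"plan": [[4,-6.6,-10,8.8,-2.4,2.4],[8,-13,-20,17.6,-4.7,4.7],[11.6,-20,-30,26.3,-7.1,7.1],[15.5,-26,-40,35.1,-9.4,9.4],[19.4,-33,-50,43.9,-11.8,11.8],[23.3,-39.6,-60,52.7,-14.2,14.2],[27,-46,-70,61.4,-16.5,16.5],[31,-53,-80,70.2,-18.9,18.9],[35,-59.5,-90,79,-21.2,21.2],[38.8,-66,-100.4,87.8,-23.6,23.6]]}}

```text
clock: 16.65
tcp_pos: [0.5256, 0.0197, 0.1084]
orientation: [0.703, -0.073, 0.704, 0.074]
wrist_force: [-0.1, -0.4, 0.3]
finger_gap: 0.055
```

Run:
```python
from h import *
p,r,s=cur(); print(s["clock"],p,s["finger_gap"],s["wrist_force"],s["joint_pos"])
S=sq(12.4); Rt=frame(-Z,S.apply([0,1,0])); tgt=SO+S.apply([.082,.015,0])
for z in (.11,.03,.004): print(*move(tgt+[0,0,z],Rt))
```

```text
16.65 [0.5256 0.0197 0.1084] 0.05495454938065078 [-0.0876 -0.4234  0.2687] [-0.1156  0.2918 -0.2956  0.9856  0.0007 -0.325 ]
[-1.5883  1.1696  1.0913] [-0.402  -0.1051 -0.0808]
[78.4115  1.0572  1.2384] [-0.402  -0.1051 -0.0808]
[104.4114   1.0207   1.2863] [-0.402  -0.1051 -0.0808]
```

>>> {"name": "send_rows", "arguments": {"plan": [[14,0.5,0.5,-0.3,0,0],[30,1,1.2,-0.4,0,0],[46,1,1.2,-0.4,0,0],[60,1,1.2,-0.4,0,0],[74,1,1.2,-0.4,0,0],[86,1,1.2,-0.4,0,0],[95,1,1.2,-0.4,-0.1,0],[101,1,1.3,-0.4,-0.1,0],[104,1,1.3,-0.4,-0.1,0],[104,1,1.3,-0.4,-0.1,0]]}}

```text
clock: 17.9
tcp_pos: [0.5271, 0.0217, 0.0057]
orientation: [0.703, -0.078, 0.702, 0.078]
wrist_force: [-0.2, 1.0, -0.1]
finger_gap: 0.0548
```

Run:
```python
from m import *
p,r,s=cur(); print(s["clock"],p,s["finger_gap"],s["wrist_force"])
S=sq(12.4); Rt=frame(-Z,S.apply([0,1,0])); tgt=SO+S.apply([.082,.015,0])
print(*move(tgt+[0,0,.004],Rt))
a=[cv2.resize(cam(n)["frame"][y:y+120,x:x+120],None,fx=3.3,fy=3.3,interpolation=cv2.INTER_CUBIC) for n,x,y in (("top",310,160),("side",240,170))]
cv2.imwrite("pics/g10.png",np.hstack(a))
```

```text
17.9 [0.5271 0.0217 0.0057] 0.05476826707026454 [-0.1665  1.02   -0.1391]
[ 1.6733 -0.4249 -0.7675] [0.3227 0.0383 0.0277]
```

View pics/g10.png

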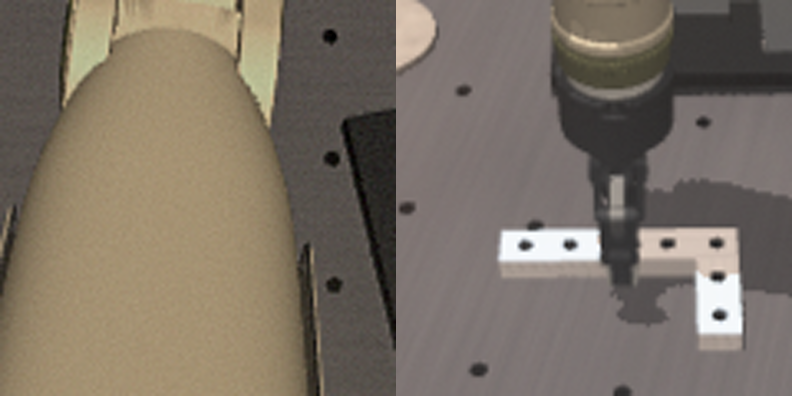

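>>> {"name": "send_rows", "arguments": {"plan": [[0,0,0,0,0,0],[0,0,0,0,0,0],[0,0,0,0,0,0],[0,0,0,0,0,0],[0,0,0,0,0,0],[0,0,0,0,0,0],[-3,0,0,0,0,0],[-8,0,0,0,0,0],[-16,0,0,0,0,0],[-26,0,0,0,0,0]], "claw": 20, "newtons": 100}}

```text
clock: 19.25
tcp_pos: [0.5268, 0.0218, 0.032]
orientation: [0.703, -0.078, 0.703, 0.078]
wrist_force: [-0.2, 0.8, -4.0]
finger_gap: 0.027
```

Run:
```python
from m import *
p,r,s=cur(); print(s["clock"],p,s["finger_gap"],s["wrist_force"],s["ft_torque"])
S=sq(12.4); Rt=frame(-Z,S.apply([0,1,0])); print(r.inv()*Rt and (r.inv()*Rt).as_rotvec(degrees=True))
tgt=TO+S.apply([.082,.015,.004])+[0,0,.008]
print("sq frame of TCP:", S.inv().apply(p-SO))
for z in (.10,.03,.008): print(z,tgt+[0,0,z],*move(tgt+[0,0,z],Rt))
d=cam("side"); cv2.imwrite("pics/g11.png",cv2.resize(d["frame"][170:290,240:360],None,fx=4,fy=4,interpolation=cv2.INTER_CUBIC))
```

```text
19.25 [0.5268 0.0218 0.032 ] 0.026992583487095045 [-0.2271  0.7613 -4.0008] [-0.0004 -0.0745  0.0329]
[0.3272 0.0003 0.0138]
sq frame of TCP: [0.0825 0.0156 0.032 ]
0.1 [ 0.5299 -0.2857  0.112 ] [ -79.9295 -300.6682  -64.7591] [0.3272 0.0003 0.0138]
0.03 [ 0.5299 -0.2857  0.042 ] [  -9.9295 -300.6514  -64.7594] [0.3272 0.0003 0.0138]
0.008 [ 0.5299 -0.2857  0.02  ] [  12.0705 -300.6461  -64.7595] [0.3272 0.0003 0.0138]
```

View pics/g11.png

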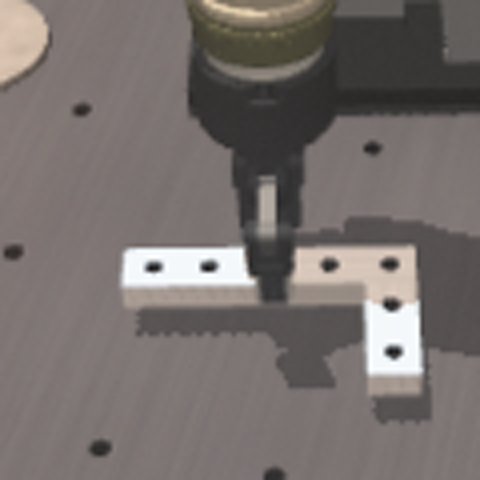

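>>> {"name": "send_rows", "arguments": {"plan": [[-20,-5,0,0.1,0,0],[-38,-25,-5,0.3,0,0],[-50,-60,-13,0.3,0,0],[-50,-100,-22,0.3,0,0],[-50,-140,-30,0.3,0,0],[-50,-180,-39,0.3,0,0],[-50,-220,-47,0.3,0,0],[-50,-255,-55,0.3,0,0],[-50,-285,-61,0.3,0,0],[-50,-300.6,-64.3,0.3,0,0]]}}

```text
clock: 20.55
tcp_pos: [0.5305, -0.2872, 0.0819]
orientation: [0.703, -0.076, 0.703, 0.076]
wrist_force: [-0.1, -0.7, -3.7]
finger_gap: 0.0273
```

>>> {"name": "send_rows", "arguments": {"plan": [[0,0,0,0,0,0],[4,0,0,0,0,0],[8,0,0,0,0,0],[12,0,0,0,0,0],[16,0,0,0,0,0],[20,0,0,0,0,0],[24,0,0,0,0,0],[26,0,0,0,0,0],[28,0,0,0,0,0],[28,0,0,0,0,0]]}}

```text
clock: 21.8
tcp_pos: [0.5304, -0.2856, 0.0536]
orientation: [0.703, -0.077, 0.703, 0.076]
wrist_force: [0.0, 0.1, -4.0]
finger_gap: 0.0269
```

Run:
```python
from m import *
p,r,s=cur(); print(s["clock"],p,s["finger_gap"],s["wrist_force"],s["ft_torque"],s["joint_pos"])
S=sq(12.4); Rt=frame(-Z,S.apply([0,1,0]))
tgt=TO+S.apply([.0825,.015,0])
print("tray frame of TCP:", S.inv().apply(p-TO)*1000)
for z in (.05,.022): print(z,*move(tgt+[0,0,z],Rt))
for n,x,y in (("side",270,120),("top",400,160)): cv2.imwrite(f"pics/h12{n}.png",cv2.resize(cam(n)["frame"][y:y+110,x:x+130],None,fx=5,fy=5,interpolation=cv2.INTER_CUBIC))
```

```text
21.8 [ 0.5304 -0.2856  0.0536] 0.026942718302966667 [ 0.002   0.121  -4.0266] [-0.0263 -0.0465  0.0367] [-0.6272  0.4718 -0.1704  0.9281  0.0001 -0.8441]
tray frame of TCP: [82.5749 15.0045 53.5861]
0.05 [ 3.5861 -0.0035 -0.0763] [0.0262 0.0222 0.0169]
0.022 [31.5861  0.0048 -0.0872] [0.0262 0.0222 0.0169]
```

View pics/h12side.png

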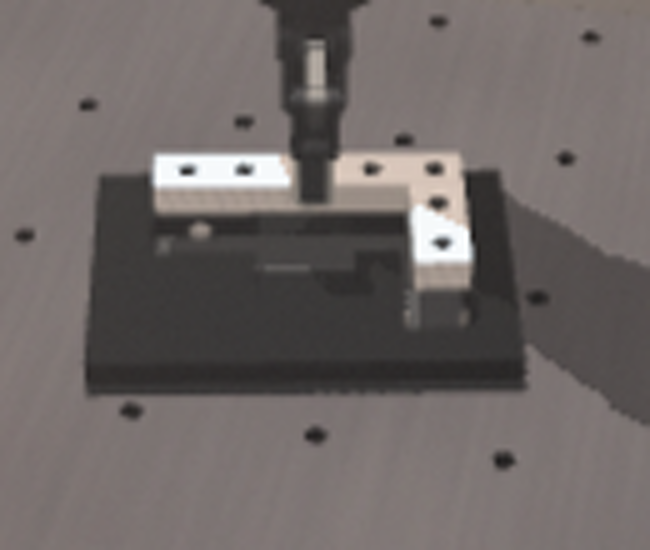

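View pics/h12top.png

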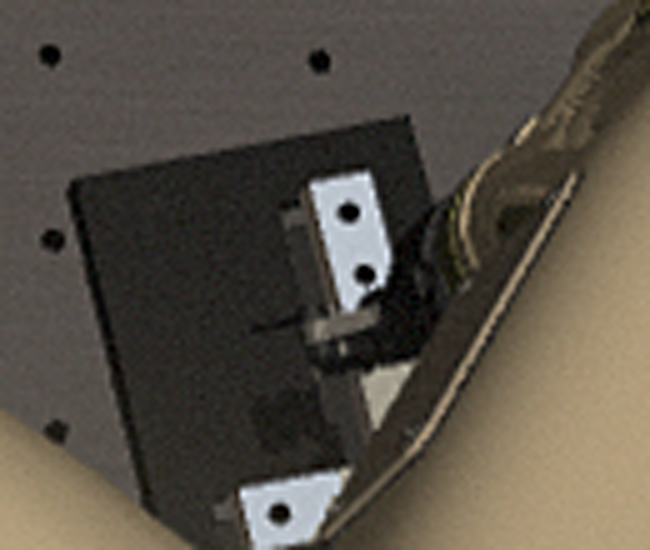

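Run:
```python
from m import *
t=cam("top"); 
c,m=upcontour(t,455,188,485,221,170,255); a=np.deg2rad(12.4); Rm=np.array([[np.cos(a),-np.sin(a)],[np.sin(a),np.cos(a)]])
L=(ray(t,c,.0659)[:,:2]*1000-TO[:2]*1000)@Rm
f=lambda ax,nom,lo,hi:(lambda k:(np.median(L[k,ax]),int(k.sum())))((abs(L[:,ax]-nom)<7)&(L[:,1-ax]>lo)&(L[:,1-ax]<hi))
print("x170",f(0,170,6,24),"y0",f(1,0,148,165),"y30",f(1,30,140,165))
c,m=upcontour(t,445,250,470,280,170,255); L=(ray(t,c,.0659)[:,:2]*1000-TO[:2]*1000)@Rm
print("y100",f(1,100,6,24),"x30",f(0,30,85,95),"x0",f(0,0,85,95))
# side view: long end top corners/short end
s=cam("side"); 
g=cv2.approxPolyDP(upcontour(s,295,145,330,160,190,255)[0].astype(np.float32).reshape(-1,1,2),1.2,True).reshape(-1,2)
print(g.round(1).tolist(), ((ray(s,g,.0659)[:,:2]-TO[:2])*1000@Rm).round(1).tolist())
g=cv2.approxPolyDP(upcontour(s,345,155,370,178,190,255)[0].astype(np.float32).reshape(-1,1,2),1.2,True).reshape(-1,2)
print(g.round(1).tolist(), ((ray(s,g,.0659)[:,:2]-TO[:2])*1000@Rm).round(1).tolist())
```

```text
x170 (np.float64(168.5567723622366), 56) y0 (np.float64(0.7325502314796671), 53) y30 (np.float64(28.908383859406037), 78)
y100 (np.float64(99.44121881812121), 60) x30 (np.float64(28.803972393440223), 33) x0 (np.float64(0.819747806232057), 33)
[[327.8999938964844, 153.1999969482422], [324.29998779296875, 150.1999969482422], [301.6000061035156, 150.60000610351562], [300.6000061035156, 156.3000030517578], [326.70001220703125, 157.10000610351562]] [[95.6, 14.1], [105.5, -0.7], [168.9, 0.1], [170.8, 27.7], [99.2, 32.5]]
[[344.6000061035156, 154.60000610351562], [344.6000061035156, 156.39999389648438], [351.70001220703125, 157.3000030517578], [353.1000061035156, 171.8000030517578], [363.29998779296875, 171.8000030517578], [361.3999938964844, 154.60000610351562]] [[49.9, 21.4], [50.2, 30.3], [30.9, 34.8], [30.7, 100.4], [3.8, 100.9], [3.4, 22.2]]
```

Both views agree: the square is over the cutout within about 0.5 mm. I lower it into the cutout slowly.

>>> {"name": "send_rows", "arguments": {"plan": [[5,0,0.2,0,0,0],[10,0,0.2,0,0,0],[15,0,0.2,0,0,0],[19,0,0.2,0,0,0],[22,0,0.2,0,0,0],[25,0,0.2,0,0,0],[27,0,0.2,0,0,0],[29,0,0.2,0,0,0],[31,0,0.2,0,0,0],[31,0,0.2,0,0,0]]}}

```text
clock: 23.25
tcp_pos: [0.5308, -0.2856, 0.0226]
orientation: [0.703, -0.077, 0.703, 0.076]
wrist_force: [0.7, 0.0, -2.6]
finger_gap: 0.0271
```

Run:
```python
from m import *
p,r,s=cur(); print(s["clock"],p,s["finger_gap"],s["wrist_force"],s["ft_torque"])
S=sq(12.4); print("tray frame of TCP:", S.inv().apply(p-TO)*1000)
cv2.imwrite(f"pics/h13side.png",cv2.resize(cam("side")["frame"][130:210,275:385],None,fx=7,fy=7,interpolation=cv2.INTER_CUBIC))
```

```text
23.25 [ 0.5308 -0.2856  0.0226] 0.02708865037954914 [ 0.6573  0.0419 -2.6378] [-0.0546 -0.0902 -0.0205]
tray frame of TCP: [82.899  14.9434 22.6489]
```

View pics/h13side.png

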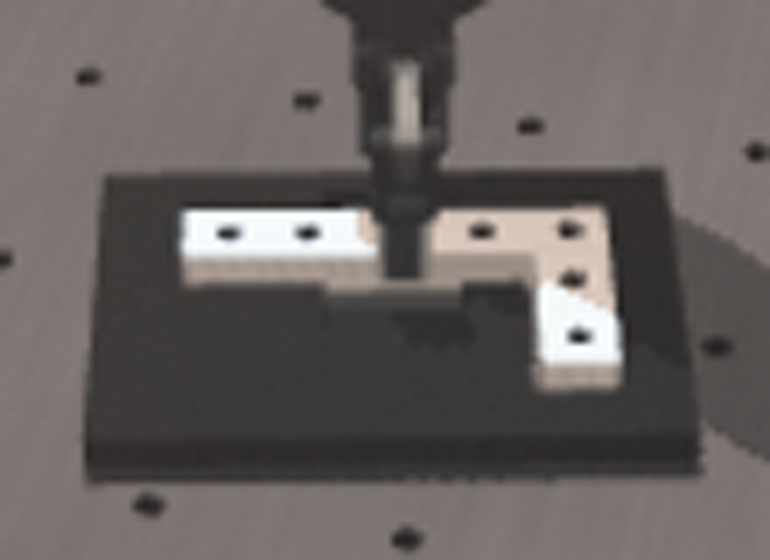

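>>> {"name": "send_rows", "arguments": {"plan": [[0.7,0,-0.1,0,0,0],[1.4,0,-0.3,0,0,0],[2,0,-0.3,0,0,0],[2,0,-0.3,0,0,0],[2,0,-0.3,0,0,0],[2,0,-0.3,0,0,0],[2,0,-0.3,0,0,0],[2,0,-0.3,0,0,0],[2,0,-0.3,0,0,0],[2,0,-0.3,0,0,0]]}}

```text
clock: 24.55
tcp_pos: [0.5309, -0.2858, 0.0211]
orientation: [0.703, -0.077, 0.702, 0.076]
wrist_force: [2.9, 2.6, 4.7]
finger_gap: 0.0272
```

>>> {"name": "send_rows", "arguments": {"plan": [[0,0,0,0,0,0],[0,0,0,0,0,0],[0,0,0,0,0,0],[0,0,0,0,0,0],[0,0,0,0,0,0],[-10,0,0,0,0,0],[-25,0,0,0,0,0],[-45,0,0,0,0,0],[-70,0,0,0,0,0],[-95,0,0,0,0,0]], "claw": 50}}

```text
clock: 25.8
tcp_pos: [0.5307, -0.2858, 0.1179]
orientation: [0.704, -0.077, 0.702, 0.076]
wrist_force: [1.0, -0.5, 0.4]
finger_gap: 0.0502
```

Run:
```python
from m import *
p,r,s=cur(); print(s["clock"],p,s["finger_gap"],s["wrist_force"],s["ft_torque"])
S=sq(12.4); Rt=frame(-Z,S.apply([0,1,0])); print("tray frame of TCP:", S.inv().apply(p-TO)*1000)
print(*move(TO+S.apply([.145,.015,.06]),Rt))
cv2.imwrite(f"pics/h14side.png",cv2.resize(cam("side")["frame"][130:210,275:385],None,fx=7,fy=7,interpolation=cv2.INTER_CUBIC))
```

```text
25.8 [ 0.5307 -0.2858  0.1179] 0.050224588702186906 [ 0.9893 -0.5077  0.4048] [0.0014 0.0012 0.0372]
tray frame of TCP: [ 82.7759  14.7706 117.899 ]
[57.9906  0.284  62.1385] [0.0328 0.0848 0.0891]
```

View pics/h14side.png

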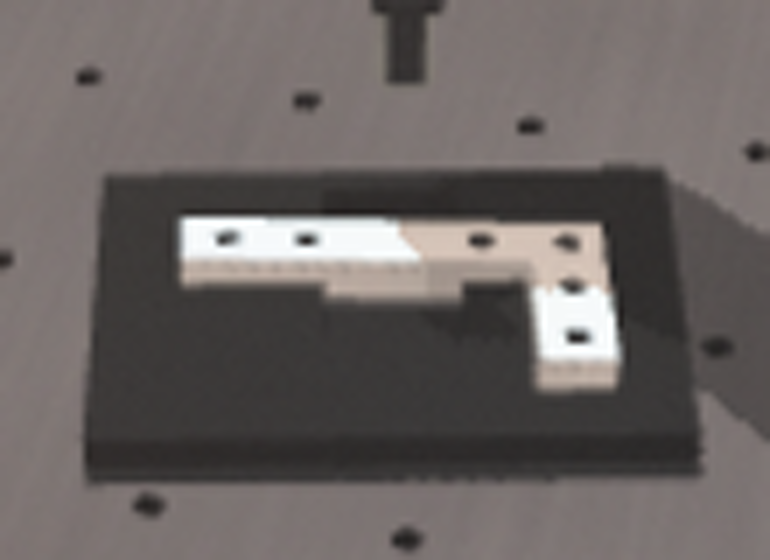

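The corner has sunk (image (570,240)) and both leg ends ride on the catches, as described. I close the fingers and press the long leg.

>>> {"name": "send_rows", "arguments": {"plan": [[0,0,10,0,0,0],[0,0,25,0,0,0],[0,0,40,0,0,0],[5,0,55,0,0,0],[15,0.3,62,0,0,0],[30,0.3,62,0,0,0],[45,0.3,62,0,0,0],[58,0.3,62,0,0,0],[66,0.3,62,0,0,0],[70,0.3,62,0,0,0]], "claw": 0}}

```text
clock: 27.1
tcp_pos: [0.5905, -0.272, 0.0452]
orientation: [0.703, -0.076, 0.703, 0.076]
wrist_force: [1.8, -0.1, 0.0]
finger_gap: 0.0001
```

Run:
```python
from m import *
p,r,s=cur(); print(s["clock"],p,s["finger_gap"],s["wrist_force"],s["ft_torque"])
S=sq(12.4); print("tray frame of TCP:", S.inv().apply(p-TO)*1000)
```

```text
27.1 [ 0.5905 -0.272   0.0452] 0.00013765518315115885 [ 1.8151 -0.0697  0.0306] [ 0.01   -0.0192  0.0026]
tray frame of TCP: [144.2087  15.37    45.1512]
```

>>> {"name": "send_rows", "arguments": {"plan": [[6,0,0,0,0,0],[10,0,0,0,0,0],[12,0,0,0,0,0],[14,0,0,0,0,0],[16,0,0,0,0,0],[18,0,0,0,0,0],[19,0,0,0,0,0],[20,0,0,0,0,0],[20,0,0,0,0,0],[20,0,0,0,0,0]]}}

```text
clock: 28.35
tcp_pos: [0.5919, -0.2724, 0.0276]
orientation: [0.704, -0.077, 0.702, 0.076]
wrist_force: [-0.7, 0.8, 7.4]
finger_gap: 0.0001
```

Run:
```python
from m import *
p,r,s=cur(); print(s["clock"],p,s["finger_gap"],s["wrist_force"],s["ft_torque"])
S=sq(12.4); print("tray frame of TCP:", S.inv().apply(p-TO)*1000)
cv2.imwrite(f"pics/h15side.png",cv2.resize(cam("side")["frame"][130:210,275:385],None,fx=7,fy=7,interpolation=cv2.INTER_CUBIC))
```

```text
28.35 [ 0.5919 -0.2724  0.0276] 6.693423632224687e-05 [-0.7462  0.8154  7.43  ] [0.2971 0.3126 0.0172]
tray frame of TCP: [145.4393  14.753   27.5711]
```

View pics/h15side.png

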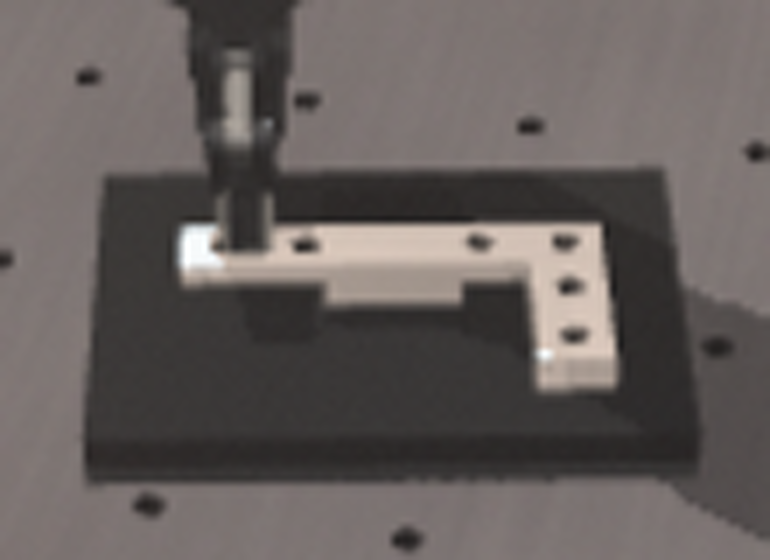

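>>> {"name": "send_rows", "arguments": {"plan": [[0.5,0,0,0,0,0],[1,0,0,0,0,0],[1.5,0,0,0,0,0],[2,0,0,0,0,0],[2.5,0,0,0,0,0],[3,0,0,0,0,0],[3.5,0,0,0,0,0],[4,0,0,0,0,0],[4,0,0,0,0,0],[4,0,0,0,0,0]]}}

```text
clock: 29.65
tcp_pos: [0.592, -0.2721, 0.027]
orientation: [0.704, -0.078, 0.701, 0.076]
wrist_force: [-7.6, 5.0, 27.6]
finger_gap: 0.0002
```

Run:
```python
from m import *
p,r,s=cur(); print(s["clock"],p,s["finger_gap"],s["wrist_force"],s["ft_torque"])
S=sq(12.4); print("tray frame of TCP:", S.inv().apply(p-TO)*1000)
```

```text
29.65 [ 0.592  -0.2721  0.027 ] 0.00017131999146228162 [-7.5684  4.9855 27.6389] [1.2675 1.6895 0.0636]
tray frame of TCP: [145.5693  14.9768  26.995 ]
```

Bottomed: 20 N more gave only 0.6 mm. Next is the short leg.

>>> {"name": "send_rows", "arguments": {"plan": [[-8,0,0,0,0,0],[-20,0,0,0,0,0],[-40,0,0,0,0,0],[-50,10,-20,0,0,0],[-50,25,-50,0,0,0],[-50,40,-80,0,0,0],[-50,55,-105,0,0,0],[-45,67,-130,0,0,0],[-35,67,-130,0,0,0],[-30,67,-130,0,0,0]]}}

```text
clock: 30.9
tcp_pos: [0.4503, -0.235, 0.0513]
orientation: [0.703, -0.077, 0.703, 0.076]
wrist_force: [-0.5, 0.1, 0.6]
finger_gap: -0.0001
```

Run:
```python
from m import *
p,r,s=cur(); print(s["clock"],p,s["finger_gap"],s["wrist_force"],s["ft_torque"])
S=sq(12.4); Rt=frame(-Z,S.apply([0,1,0])); print("tray frame of TCP:", S.inv().apply(p-TO)*1000)
print(*move(TO+S.apply([.015,.082,.026]),Rt))
cv2.imwrite(f"pics/h16side.png",cv2.resize(cam("side")["frame"][130:210,275:385],None,fx=7,fy=7,interpolation=cv2.INTER_CUBIC))
```

```text
30.9 [ 0.4503 -0.235   0.0513] -0.00013437775698296248 [-0.5137  0.0622  0.6096] [ 0.0025 -0.0158 -0.0114]
tray frame of TCP: [15.174  81.639  51.2583]
[25.2578  0.3841 -0.202 ] [0.0198 0.0638 0.0522]
```

View pics/h16side.png

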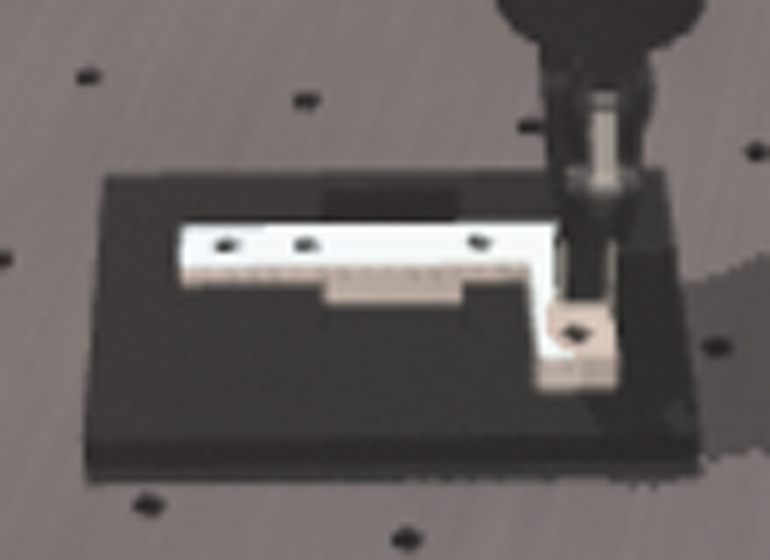

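>>> {"name": "send_rows", "arguments": {"plan": [[10,0.3,0,0,0,0],[16,0.3,0,0,0,0],[19,0.3,0,0,0,0],[21,0.3,0,0,0,0],[23,0.3,0,0,0,0],[25,0.3,0,0,0,0],[27,0.3,0,0,0,0],[28.5,0.3,0,0,0,0],[30,0.3,0,0,0,0],[30,0.3,0,0,0,0]]}}

```text
clock: 32.2
tcp_pos: [0.4496, -0.2339, 0.0259]
orientation: [0.704, -0.077, 0.702, 0.076]
wrist_force: [-11.2, 8.9, 40.0]
finger_gap: 0.0001
```

Run:
```python
from m import *
p,r,s=cur(); print(s["clock"],p,s["finger_gap"],s["wrist_force"],s["ft_torque"])
S=sq(12.4); print("tray frame of TCP:", S.inv().apply(p-TO)*1000)
```

```text
32.2 [ 0.4496 -0.2339  0.0259] 0.00010808594778389693 [-11.1513   8.9355  40.041 ] [1.791  2.3002 0.0076]
tray frame of TCP: [14.7346 82.8263 25.8549]
```

Bottomed at z = 25.9 mm, against a nominal top of 26 mm. I lift and move aside to inspect.

>>> {"name": "send_rows", "arguments": {"plan": [[-8,0,0,0,0,0],[-25,0,0,0,0,0],[-50,0,0,0,0,0],[-80,10,0,0,0,0],[-110,40,0,0,0,0],[-130,80,0,0,0,0],[-140,120,0,0,0,0],[-150,170,0,0,0,0],[-150,210,0,0,0,0],[-150,250,0,0,0,0]]}}

```text
clock: 33.45
tcp_pos: [0.3954, 0.0111, 0.1717]
orientation: [0.703, -0.077, 0.702, 0.076]
wrist_force: [0.9, 0.3, -0.2]
finger_gap: 0.0002
```

Run:
```python
from m import *
p,r,s=cur(); print(s["clock"],p,s["wrist_force"])
t=cam("top"); s=cam("side"); 
cv2.imwrite("pics/h17.png",np.hstack([cv2.resize(t["frame"][175:295,405:515],None,fx=3.6,fy=3.6,interpolation=cv2.INTER_CUBIC)[:430],cv2.resize(s["frame"][145:205,280:380],None,fx=4,fy=7.2,interpolation=cv2.INTER_CUBIC)[:430]]))
cv2.imwrite("pics/t17.png",t["frame"])
for z in (.026,.033): print(z,lsq(t,(430,190,500,285),z,TO[:2]*1000,12.4,(150,255)))
a=np.deg2rad(12.4); Rm=np.array([[np.cos(a),-np.sin(a)],[np.sin(a),np.cos(a)]])
c,_=upcontour(s,295,170,370,202,190,255)
g=cv2.approxPolyDP(c.astype(np.float32).reshape(-1,1,2),1.2,True).reshape(-1,2); print(g.round(1).tolist(),((ray(s,g,.026)[:,:2]-TO[:2])*1000@Rm).round(1).tolist())
```

```text
33.45 [0.3954 0.0111 0.1717] [ 0.8622  0.3433 -0.2177]
0.026 {'y0': (-0.71, 0.22), 'y30': (-1.36, 0.29), 'x0': (1.32, 0.26), 'x30': (0.66, 0.13), 'x170': (0.75, 0.43), 'y100': (-1.72, 0.46)}
0.033 {'y0': (1.97, 0.22), 'y30': (1.14, 0.3), 'x0': (0.72, 0.28), 'x30': (-0.12, 0.02), 'x170': (-0.82, 1.51), 'y100': (0.33, 0.34)}
[[350.6000061035156, 169.60000610351562], [352.20001220703125, 183.3000030517578], [361.8999938964844, 183.6999969482422], [361.20001220703125, 169.60000610351562]] [[32.7, 36.3], [31.4, 98.1], [5.2, 100.2], [3.0, 36.8]]
```

View pics/h17.png

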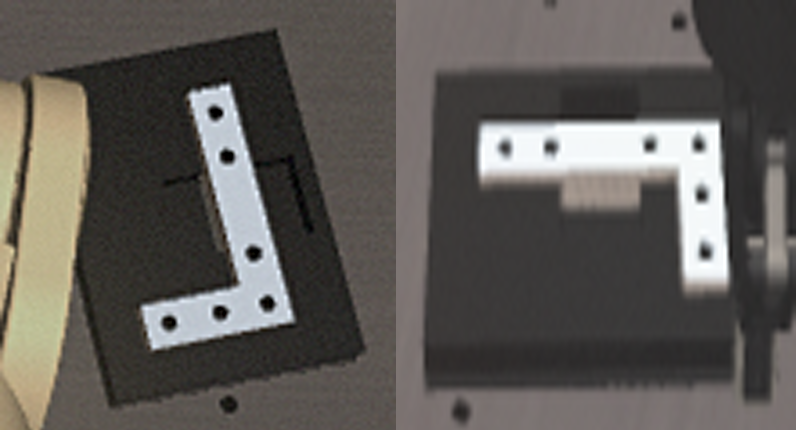

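The long leg bottomed 1 mm higher than the short leg, but the short leg was still up at that point. There is time, so I re-press the long leg to check.

Run:
```python
from m import *
S=sq(12.4); Rt=frame(-Z,S.apply([0,1,0]))
print(*move(TO+S.apply([.145,.015,.08]),Rt)); print(*move(TO+S.apply([.145,.015,.036]),Rt))
```

```text
[  91.2058 -321.2499  129.8239] [ 0.2863 -0.0068 -0.0406]
[ 135.2058 -321.2811  129.829 ] [ 0.2863 -0.0068 -0.0406]
```

>>> {"name": "send_rows", "arguments": {"plan": [[0,-35,14,0,0,0],[0,-75,30,0,0,0],[0,-115,46,0,0,0],[5,-155,62,0,0,0],[15,-195,78,0,0,0],[30,-235,95,0,0,0],[50,-275,112,0,0,0],[75,-310,126,0.2,0,0],[105,-321,130,0.2,0,0],[125,-321,130,0.2,0,0]]}}

```text
clock: 34.8
tcp_pos: [0.5914, -0.2777, 0.0441]
orientation: [0.703, -0.075, 0.703, 0.075]
wrist_force: [-0.3, -0.0, -0.1]
finger_gap: -0.0001
```

>>> {"name": "send_rows", "arguments": {"plan": [[6,0,0,0,0,0],[10,0,0,0,0,0],[14,0,0,0,0,0],[16,0,0,0,0,0],[18,0,0,0,0,0],[20,0,0,0,0,0],[22,0,0,0,0,0],[24,0,0,0,0,0],[26,0,0,0,0,0],[26,0,0,0,0,0]]}}

```text
clock: 36.05
tcp_pos: [0.592, -0.2757, 0.026]
orientation: [0.704, -0.076, 0.702, 0.075]
wrist_force: [-10.4, 5.8, 29.4]
finger_gap: 0.0002
```

Run:
```python
from m import *
p,r,s=cur(); print(s["clock"],p,s["finger_gap"],s["wrist_force"])
S=sq(12.4); print("tray frame of TCP:", S.inv().apply(p-TO)*1000)
```

```text
36.05 [ 0.592  -0.2757  0.026 ] 0.00018943394107396377 [-10.4448   5.7991  29.4316]
tray frame of TCP: [144.8257  11.4661  25.9591]
```

The long leg now bottoms at z = 26.0 mm, so both legs are home. I retract clear and make the final checks.

>>> {"name": "send_rows", "arguments": {"plan": [[-8,0,0,0,0,0],[-25,0,0,0,0,0],[-50,0,0,0,0,0],[-80,10,-10,0,0,0],[-110,45,-30,0,0,0],[-140,90,-50,0,0,0],[-160,140,-70,0,0,0],[-170,190,-90,0,0,0],[-170,240,-110,0,0,0],[-170,290,-130,0,0,0]]}}

```text
clock: 37.3
tcp_pos: [0.4024, -0.0185, 0.1913]
orientation: [0.704, -0.075, 0.702, 0.075]
wrist_force: [-0.6, -0.2, 0.3]
finger_gap: -0.0001
```

>>> {"name": "send_rows", "arguments": {"plan": [[-5,10,0,0,0,0],[-10,30,0,0,0,0],[-10,50,0,0,0,0],[-10,70,0,0,0,0],[-10,80,0,0,0,0],[-10,80,0,0,0,0],[-10,80,0,0,0,0],[-10,80,0,0,0,0],[-10,80,0,0,0,0],[-10,80,0,0,0,0]]}}

```text
clock: 38.55
tcp_pos: [0.3862, 0.0583, 0.2005]
orientation: [0.703, -0.075, 0.703, 0.075]
wrist_force: [-1.1, 0.0, -0.0]
finger_gap: -0.0001
```

Run:
```python
from m import *
p,r,s=cur(); print(s["clock"],p,s["wrist_force"])
t=cam("top"); s=cam("side"); 
cv2.imwrite("pics/h18.png",np.hstack([cv2.resize(t["frame"][175:295,405:515],None,fx=3.6,fy=3.6,interpolation=cv2.INTER_CUBIC)[:430],cv2.resize(s["frame"][145:205,280:380],None,fx=4,fy=7.2,interpolation=cv2.INTER_CUBIC)[:430]]))
print(lsq(t,(430,190,500,285),.026,TO[:2]*1000,12.4,(150,255)))
print(lsq(s,(285,165,375,202),.026,TO[:2]*1000+[2,0],12.4,(190,255)))
cv2.imwrite("pics/side18.png",s["frame"])
```

```text
38.55 [0.3862 0.0583 0.2005] [-1.1309  0.0044 -0.049 ]
{'y0': (-0.64, 0.25), 'y30': (-1.35, 0.32), 'x0': (1.37, 0.23), 'x30': (0.64, 0.06), 'x170': (0.59, -0.38), 'y100': (-1.72, 0.46)}
{'y0': None, 'y30': (1.33, 0.76), 'x0': (1.59, 1.13), 'x30': (0.65, 0.38), 'x170': (0.63, -16.1), 'y100': (0.95, -0.91)}
```

View pics/h18.png

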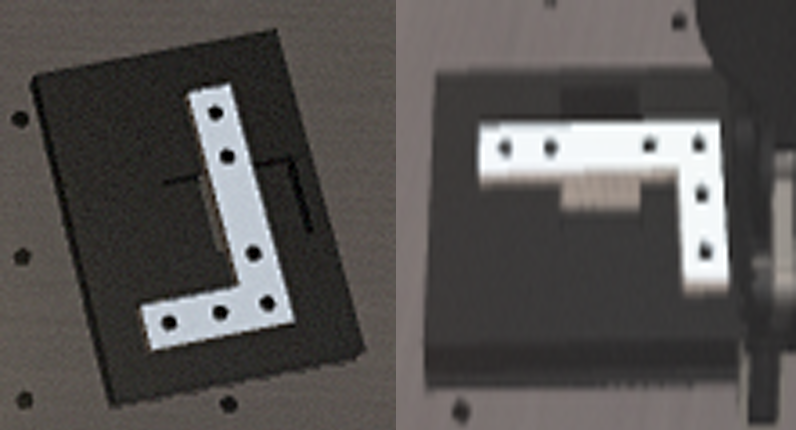

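View pics/side18.png

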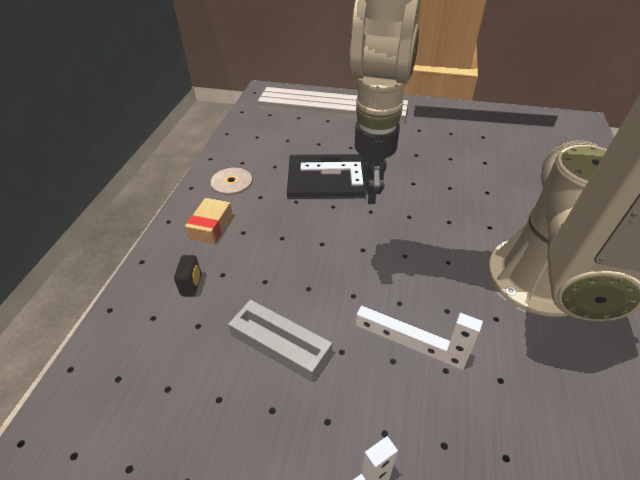

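The square sits flat in the cutout, with only about 4 mm of its edge standing above the tray. The bystanders are where they were and the robot is clear at z = 0.2 m. I hand the job in.

```bash
python3 -c "
from workcell import job
print(job.hand_in())"
```

```text
the job is handed in; nothing more can be done
None
```

The square is in the tray's cutout, right face up, with both legs pressed down past the catches. I handed the job in at about 38.6 s of the 72 s allowed.

- **What I did:** I gripped the square's standing short leg in the rack and lifted it out. I turned it z-up, lowered it flat onto the bench until the wrist force showed contact, and let go. I then regripped the long leg, set it into the cutout and pressed both legs with closed fingers.
- **Depth:** The short leg bottomed at z 25.9 mm and the long leg at 26.0 mm, against a nominal 26 mm for the seated top. The long leg's first press stopped at 27.0 mm while the short leg was still up. I pressed it again afterwards.
- **Position:** The top view puts the square about 1 mm off the seat in x and 1 mm in y, turned about 0.25°. That is inside the cutout's 2 mm play.
- **Disagreement between cameras:** The side camera reads about 2 mm further in x, and a few mm differently in y, than the top camera. I put this down to calibration and the shallow viewing angle, because it showed the same 2 mm on the tray and on the square in x, and I used the top view for position.
- **Forces and bystanders:** The hardest press read about 40 N vertically at the fingertips (about 42 N in all) against the 120 N wrist limit. In the last picture the tape measure, disc and carton look unmoved; I did not measure them. The arm stood clear of everything at the end.

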